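# Fit a mounted stone in the bench spindle's collet

## Task

Take the white mounted grinding stone from the wooden rack and push its shank straight down into the collet of the bench spindle until it is fully home against the depth stop inside. Then turn the brass hex nut clockwise until the collet just grips the shank firmly. Push and tighten gently without forcing or overtightening, leave the stone standing upright with nothing touching it, and do not disturb the other things on the bench.

Things in the scene. Friction and masses are not known exactly. Their poses are not given: they have to be found in the camera images.
- stone_head (a point): Centre of the head of the WHITE mounted stone: white cylinder 28 mm wide, 20 mm high, on a steel shank 10 mm wide that reaches 50 mm below it (chamfered foot; 70 mm over all, about 70 g). z points up along the shank. It starts upright in one of the rack's three holes; the underside of its head is 14 mm above the rack's top.
- shank_foot (a point): Centre of the lower end of the white stone's shank, 60 mm below the head's centre.
- rack: Wooden block 60 x 180 x 42 mm high, origin under its centre, long side along its y. Three holes on its midline, 60 mm apart, 12 mm wide, 36 mm deep; the white stone and two to leave alone (red cone, narrow green cylinder) stand in them in any order. Heavy but not fixed.
- spindle: Bench spindle, bolted down, yaw varies; origin on the bench, on its upright axis. Blue motor housing 100 mm square up to 56 mm, on a 130 mm base plate; then a flange 56 mm wide up to 70 mm, a neck 34 mm wide up to 89 mm, then the brass hex nut up to 115 mm.
- collet_mouth (a point): Centre of the collet's open top, level with the nut's top; z up. Below it an upright bore: four jaws with lead-ins leave an opening 11.6 to 13.6 mm square for the shank. About 17 mm down two sprung balls squeeze the shank: it takes a push of 3 to 7 N to pass and slide on, and it does not drop home by itself. The firm depth stop is hidden 26 to 34 mm down; over 25 N on it is too much.
- nut_grip (a point): Middle of the brass hex nut, on its axis, 13 mm below the mouth; 42 mm across flats, 26 mm high. x (red stripe) and every 60 degrees from it are square to flats. Clockwise from above (yaw falling) tightens. Loose it takes 0.25 N m and stays put; the jaws meet the shank 0.4 to 0.9 rad from the start, then the torque climbs. 0.14 to 0.2 N m above loose grips well; above 0.28 overtightens.
Mind the look-alikes: they are no part of the job. Leave any orange or purple look-alike of the spindle alone.

How it is judged:
By the outcome, as a careful person would: the job done as asked, in the order asked, and still so for the second after the job is handed in, with the robot touching nothing.
It also fails if it takes over 66 s, if anything falls off the work surface, if the arm or the gripper's body presses on something with over 40 N, if the wrist force passes 120 N, or if a joint passes its speed limit or range.

## Robot

A 6-joint arm with a two-finger parallel gripper is mounted at the origin on the work surface. World frame = base frame: x ahead of the robot, y to its left, z up, the work surface at z = 0. Lengths are in m, angles in rad, forces in N, time in s.
With the tool pointing down it reaches from about 0.25 to 0.725 m from the base axis. Payload 4 kg.
Tool frame: the origin (TCP) lies midway between the tips of the shut fingers; the grasp point (between the pads) lies 19 mm behind it (bot.grasp_offset is the distance from the TCP to the grasp point, in m); z points along the fingers, y is the direction in which the jaws open and shut (so a half turn about z gives the same grasp; the last joint's range is limited). The gripper opens to 85 mm and grips with 20 to 120 N. Pads are 22 mm wide; open, the fingers measure 114 mm over their backs; the gripper's body (76 mm by 85 mm) begins 54 mm behind the grasp point. The pads swing forward as they close: fully open they stand 13 mm farther back than shut.
Start: joints at [-1.227, 0.241, 0.005, 1.335, 0, 1.571], TCP at [0.169, -0.471, 0.231] pointing down, gripper open.
Joint ranges: [-2.72, 2.72], [-1.05, 1.87], [-1.09, 1.28], [-1.99, 2.15], [-1.42, 1.44], [-3.14, 3.14]. Speed limits (rad/s): [2.79, 2.79, 3.14, 3.14, 3.14, 3.14].

## Interface

Orientations are given as a unit quaternion [x, y, z, w].
In Python, from workcell import sensors, optics, bot gives the robot as it stands.
- The arm moves only by the tool apply_moves, never from a script. Its argument "plan" is one flat list of numbers, 6 for each row, row after row: the shift along the tool's x, y, z in m, then the turn, a rotation vector about the tool's x, y, z in rad. In form: [tx, ty, tz, ax, ay, az, tx, ty, tz, ax, ay, az, ...]. A call has 1 to 12 rows; each row is the pose to reach, as a shift and turn from the pose commanded when the call began, along the tool's axes at that moment; what a row does not reach only later rows make up. A row lasts 1/12 s, in which the tool goes at most 41.7 mm and 7.16 degrees, less where a joint would pass 70% of its speed; a pose out of reach is approached as far as the arm can. A call with a gripper value outside its range is refused whole. "grip" is the finger opening in m, from 0 to 0.0854, set as the call begins (left out, the last holds). The fingers move at their own pace and stop on an object; the grip force is fixed at half the most. Time passes only in rows, so rows that repeat a pose let the fingers close. It gives the time, the measured TCP pose, the force and the opening at its end, in the units of the state.
- sensors.get_obs(): the state, without advancing time (a new reading comes with each control period).
- optics.camera(name): name is "scene" or "top" or "wrist"; returns a dict with "pixels" (384x512x3 uint8, red, green, blue), "fx", "fy", "cx", "cy" (pixels), "k1" (the pictures are not rectified: a ray, as slopes to the right and down, at radius r is drawn at 1 + k1 r^2 times it, then the intrinsics apply), "pose" (4x4, takes a point from camera to world coordinates); the wrist camera has in their place "tool_from_camera" (4x4, takes a point from camera to tool coordinates, whose origin is the TCP and whose axes are the flange's). Camera axes: x right, y up, looking along -z (the intrinsics and any distortion apply to the point x, -y, -z); pixel columns grow to the right and rows downward; lengths in m; the calibration is good to about 2 mm. A picture is of the moment at which its call begins: read the wrist's pose just before it. There is no depth.
- bot.job_done(): hands the job in, once; it reports no verdict.
The state is a dict: "clock": time; "joint_pos": joint angles; "joint_vel": joint speeds; "tau": joint torques, N m; "eef_pos": TCP position; "tool_rot": TCP orientation; "ft_force": force on the tool from outside, world axes, zero at the start; "ft_torque": the same for the moment, N m; "grip_width": finger opening in m.
Only numpy, scipy, OpenCV 4.12 (cv2) and the standard library are available. Lean on these libraries where they do the work, as an engineer would, in place of code of your own. Each camera call takes 0.05 s, during which the arm holds its last target.

## Working session

There is one attempt and no reset: what is moved stays moved. The work goes in short steps, Python scripts to look and compute and a tool call to move; the robot and the scene stay as the last step left them, time stands still between calls to the robot, and variables do not carry over. Pictures are saved under pics/ and viewed, and the job is handed in when it is done.

Besides the shell and the picture viewer there is one more tool, called after "Emit:" as a command line: name --argument value ..., lists and objects as JSON in quotes. apply_moves: Moves the arm, as the interface text tells. Its arguments: {"type":"object","properties":{"plan":{"type":"array","items":{"type":"number"}},"grip":{"type":"number"}},"required":["plan"]}

```bash
ls; mkdir -p pics; cat > h.py <<'E'
import numpy as np, cv2
from workcell import sensors, optics, bot
def save(im,n): cv2.imwrite('pics/'+n+'.png',cv2.cvtColor(im,cv2.COLOR_RGB2BGR))
E
python3 - <<'E'
from h import *
o=sensors.get_obs(); print({k:np.round(v,4) for k,v in o.items()}, bot.grasp_offset)
for n in ['scene','top','wrist']:
    c=optics.camera(n); save(c['pixels'],n+'0'); np.save('pics/'+n+'0.npy',c,allow_pickle=True)
    print(n,{k:np.round(v,4).tolist() for k,v in c.items() if k!='pixels'})
E
```

```text
pics
{'clock': np.float64(0.0), 'joint_pos': array([-1.227 ,  0.2415,  0.0037,  1.3352,  0.    ,  1.5708]), 'joint_vel': array([-0.001 ,  0.0012, -0.0013,  0.002 , -0.0013, -0.0003]), 'tau': array([ 2.60000e-03, -3.72318e+01,  2.52409e+01,  1.69000e-02,
        1.00000e-04, -0.00000e+00]), 'eef_pos': array([ 0.1683, -0.4701,  0.2304]), 'tool_rot': array([ 9.853e-01,  1.711e-01, -2.000e-04, -1.000e-03]), 'ft_force': array([ 0.0932,  0.8615, -0.3661]), 'ft_torque': array([-0.0295,  0.0223,  0.0385]), 'grip_width': np.float64(0.0855)} 0.0187
scene {'fx': 484.1116, 'fy': 484.1116, 'cx': 245.1491, 'cy': 187.3719, 'k1': -0.1806, 'pose': [[0.1727, -0.7709, 0.6131, 1.2854], [0.9849, 0.1267, -0.118, -0.0194], [0.0133, 0.6242, 0.7812, 1.1788], [0.0, 0.0, 0.0, 1.0]]}
top {'fx': 353.8662, 'fy': 353.8662, 'cx': 263.0487, 'cy': 194.2816, 'k1': -0.0064, 'pose': [[-0.0296, 0.989, -0.1446, 0.3203], [-0.9994, -0.0264, 0.0234, 0.1424], [0.0194, 0.1452, 0.9892, 0.9663], [0.0, 0.0, 0.0, 1.0]]}
wrist {'fx': 270.5151, 'fy': 270.5151, 'cx': 251.8196, 'cy': 188.4573, 'k1': -0.0635, 'tool_from_camera': [[0.0008, 0.9637, 0.2671, 0.0683], [1.0, -0.0011, 0.001, -0.0006], [0.0013, 0.2671, -0.9637, -0.144], [0.0, 0.0, 0.0, 1.0]]}
```

View pics/scene0.png

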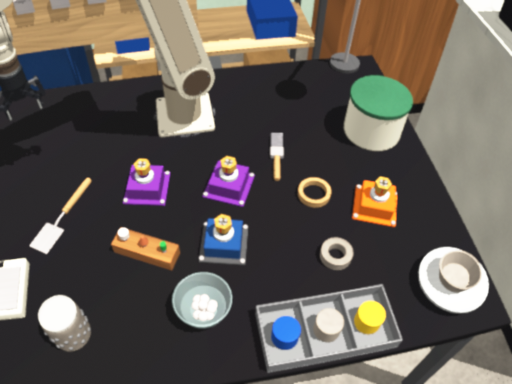

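View pics/top0.png

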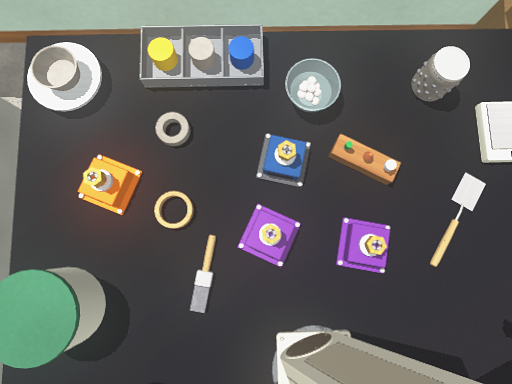

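View pics/wrist0.png

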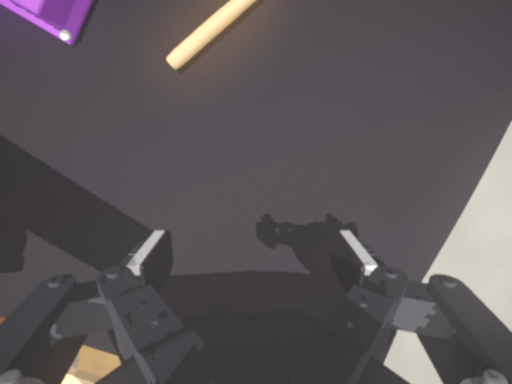

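The stone is the white head at scene (123,234) and top (391,166), beside the brown-red and green ones in the rack. The spindle candidates are blue at top (284,158), purple at (270,235) and (364,245), and orange at (110,183). The blue one fits the description. I'll confirm both in enlarged crops.

```bash
cat >> h.py <<'E'
def load(n): return np.load('pics/'+n+'.npy',allow_pickle=True).item()
def K(c): return np.array([[c['fx'],0,c['cx']],[0,c['fy'],c['cy']],[0,0,1]])
def D(c): return np.array([c['k1'],0,0,0.])
def ray(c,uv,pose=None):
    P=c['pose'] if pose is None else pose
    p=cv2.undistortPoints(np.array([[uv]],float),K(c),D(c))[0,0]
    d=P[:3,:3]@np.array([p[0],-p[1],-1]); return P[:3,3],d/np.linalg.norm(d)
def onz(c,uv,z,pose=None):
    o,d=ray(c,uv,pose); return o+d*(z-o[2])/d[2]
def proj(c,X,pose=None):
    P=c['pose'] if pose is None else pose
    q=P[:3,:3].T@(np.array(X)-P[:3,3]); p=np.array([[[q[0]/-q[2],-q[1]/-q[2],1]]])
    return cv2.projectPoints(p,np.zeros(3),np.zeros(3),K(c),D(c))[0].ravel()
def tri(rs):
    A=0;b=0
    for o,d in rs:
        M=np.eye(3)-np.outer(d,d);A=A+M;b=b+M@o
    X=np.linalg.solve(A,b); return X,[np.linalg.norm(np.cross(X-o,d)) for o,d in rs]
from scipy.spatial.transform import Rotation as R
def wpose(c,o):
    T=np.eye(4);T[:3,:3]=R.from_quat(o['tool_rot']).as_matrix();T[:3,3]=o['eef_pos'];return T@c['tool_from_camera']
def crop(im,u0,v0,w,h,s,n): save(cv2.resize(im[v0:v0+h,u0:u0+w],None,fx=s,fy=s,interpolation=cv2.INTER_CUBIC),n)
E
python3 - <<'E'
from h import *
t=load('top0');s=load('scene0')
a=cv2.resize(t['pixels'][120:200,250:410],None,fx=5,fy=5,interpolation=2)[:, :800]
save(a,'tcrop')
b=cv2.resize(s['pixels'][200:290,100:260],None,fx=5,fy=5,interpolation=2)
save(b,'scrop')
E
```

```text
(no output)
```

View pics/tcrop.png

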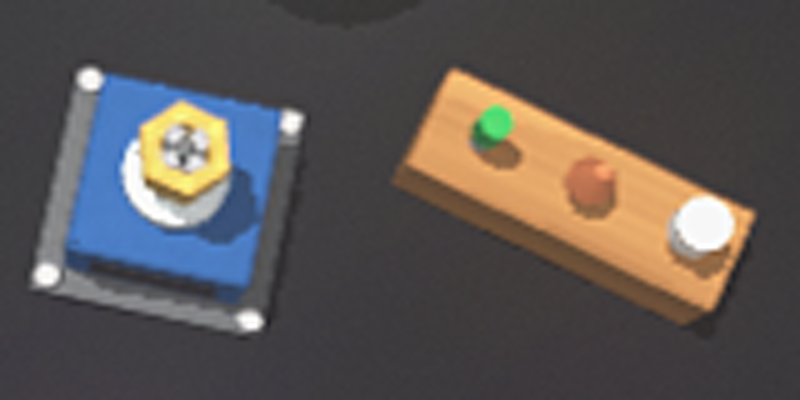

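View pics/scrop.png

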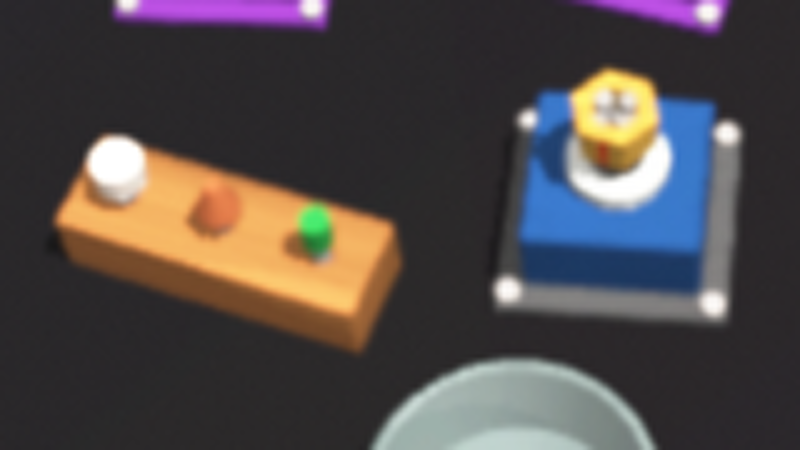

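The top crop shows the white stone (704,222 in the crop) at the rack's right end, and the blue spindle, with its nut top at crop (185,149). I'll measure both.

```bash
python3 - <<'E'
from h import *
t=load('top0');s=load('scene0')
f=lambda u,v,o:(o[0]+(u+.5)/5-.5,o[1]+(v+.5)/5-.5)
T=lambda u,v:f(u,v,(250,120)); S=lambda u,v:f(u,v,(100,200))
def m(c,lo,hi,box):
    im=c['pixels'].astype(int);hsv=cv2.cvtColor(c['pixels'],cv2.COLOR_RGB2HSV)
    k=cv2.inRange(hsv,lo,hi);z=np.zeros_like(k);x,y,w,h=box;z[y:y+h,x:x+w]=k[y:y+h,x:x+w];return z
# stone top z=.076
print('stone top',onz(t,T(706,220),.076), 'scene',onz(s,S(117,163),.076))
print('tri',tri([ray(t,T(706,220)),ray(s,S(117,163))]))
print('nut',onz(t,T(185,149),.115),onz(s,S(615,107),.115),tri([ray(t,T(185,149)),ray(s,S(615,107))]))
# screws
print('screws top');P=[onz(t,T(*p),.012) for p in [(90,79),(290,122),(250,320),(46,274)]]
print(np.round(P,4),np.mean(P,0))
Q=[onz(s,S(*p),.012) for p in [(527,120),(727,133),(713,303),(508,291)]];print(np.round(Q,4),np.mean(Q,0))
print('rack top corners');P=[onz(t,T(*p),.042) for p in [(452,68),(755,212),(710,313),(403,166)]];print(np.round(P,4),np.mean(P,0))
Q=[onz(s,S(*p),.042) for p in [(105,133),(395,222),(355,318),(57,220)]];print(np.round(Q,4),np.mean(Q,0))
# nut red stripe in scene
print('stripe',onz(s,S(602,153),.102))
# nut vertices top
V=[onz(t,T(*p),.115) for p in [(184,101),(226,122),(229,174),(187,198),(145,178),(140,126)]];V=np.array(V);c=V.mean(0);print(np.round(V,4),c,np.degrees(np.arctan2(V[:,1]-c[1],V[:,0]-c[0])),np.hypot(V[:,1]-c[1],V[:,0]-c[0]))
V=[onz(s,S(*p),.115) for p in [(613,68),(656,84),(658,118),(622,144),(576,129),(571,88)]];V=np.array(V);c=V.mean(0);print(np.round(V,4),c,np.degrees(np.arctan2(V[:,1]-c[1],V[:,0]-c[0])),np.hypot(V[:,1]-c[1],V[:,0]-c[0]))
E
```

```text
stone top [ 0.52205959 -0.21277905  0.076     ] scene [ 0.52041957 -0.21010227  0.076     ]
tri (array([ 0.52166284, -0.2106983 ,  0.07846531]), [np.float64(0.001047448686799236), np.float64(0.0010474486867991998)])
nut [0.55569481 0.06049175 0.115     ] [0.55381246 0.06211402 0.115     ] (array([0.55519104, 0.06132691, 0.11719551]), [np.float64(0.0006316082227366684), np.float64(0.0006316082227366793)])
screws top
[[ 0.6258  0.1022  0.012 ]
 [ 0.5983 -0.0087  0.012 ]
 [ 0.4867  0.0187  0.012 ]
 [ 0.5153  0.1299  0.012 ]] [0.55651316 0.06048747 0.012     ]
[[ 0.4838  0.018   0.012 ]
 [ 0.5117  0.1315  0.012 ]
 [ 0.6222  0.1043  0.012 ]
 [ 0.5962 -0.0066  0.012 ]] [0.5534699  0.06179258 0.012     ]
rack top corners
[[ 0.6178 -0.0939  0.042 ]
 [ 0.5335 -0.2534  0.042 ]
 [ 0.4789 -0.2243  0.042 ]
 [ 0.5636 -0.064   0.042 ]] [ 0.54844867 -0.15888766  0.042     ]
[[ 0.4751 -0.2224  0.042 ]
 [ 0.5604 -0.0634  0.042 ]
 [ 0.6176 -0.0904  0.042 ]
 [ 0.5299 -0.2506  0.042 ]] [ 0.54574892 -0.15668598  0.042     ]
stripe [0.57319619 0.05196313 0.102     ]
[[0.5803 0.06   0.115 ]
 [0.569  0.0395 0.115 ]
 [0.5424 0.0392 0.115 ]
 [0.5307 0.0605 0.115 ]
 [0.5414 0.0809 0.115 ]
 [0.568  0.0824 0.115 ]] [0.55532154 0.06041626 0.115     ] [  -0.90621818  -56.72850751 -121.26349891  179.84330074  124.21125527
   60.04887042] [0.02501592 0.02500247 0.02486637 0.02458316 0.02476363 0.02540156]
[[0.5283 0.0648 0.115 ]
 [0.5425 0.086  0.115 ]
 [0.5646 0.0836 0.115 ]
 [0.5779 0.0623 0.115 ]
 [0.5645 0.0397 0.115 ]
 [0.5377 0.0406 0.115 ]] [0.55258797 0.06283293 0.115     ] [ 175.47793441  113.42795618   60.0901098    -1.16508149  -62.83272857
 -123.75121665] [0.02432245 0.02526348 0.02399982 0.02528956 0.02603816 0.0267265 ]
```

```bash
cat >> h.py <<'E'
def delta(x,y,z,yawdeg):
    o=sensors.get_obs(); M=R.from_quat(o['tool_rot']).as_matrix()
    yw=np.radians(yawdeg); G=np.array([[np.cos(yw),np.sin(yw),0],[np.sin(yw),-np.cos(yw),0],[0,0,-1]])
    d=M.T@(np.array([x,y,z])-o['eef_pos']); rv=R.from_matrix(M.T@G).as_rotvec()
    print('delta',np.round(d,4).tolist(),np.round(rv,4).tolist())
def st():
    o=sensors.get_obs(); M=R.from_quat(o['tool_rot']).as_matrix()
    print('t',round(float(o['clock']),2),'pos',np.round(o['eef_pos'],4),'yaw',round(float(np.degrees(np.arctan2(M[1,0],M[0,0]))),2),'tilt',np.round(M[:2,2],4),'F',np.round(o['ft_force'],2),'T',np.round(o['ft_torque'],3),'w',round(float(o['grip_width']),4),'j',np.round(o['joint_pos'],3))
    return o
E
python3 -c "
from h import *
st();delta(.5213,-.2115,.15,62)"
```

```text
t 0.15 pos [ 0.1684 -0.4703  0.2306] yaw 19.7 tilt [-0.0006  0.0016] F [-0.46 -0.04 -0.1 ] T [ 0.013 -0.003 -0.035] w 0.0855 j [-1.227  0.241  0.004  1.335  0.     1.571]
delta [0.4195, -0.1245, 0.0808] [-0.0016, -0.0006, -0.7383]
```

Emit:
apply_moves --plan '[0.035,-0.01,0.0,0,0,-0.06,0.07,-0.021,0.0,0,0,-0.12,0.105,-0.031,0.0,0,0,-0.18,0.14,-0.042,0.005,0,0,-0.25,0.175,-0.052,0.01,0,0,-0.31,0.21,-0.062,0.02,0,0,-0.37,0.245,-0.073,0.03,0,0,-0.43,0.28,-0.083,0.04,0,0,-0.49,0.315,-0.094,0.05,0,0,-0.55,0.35,-0.104,0.06,0,0,-0.62,0.385,-0.114,0.07,0,0,-0.68,0.4195,-0.1245,0.08,0,0,-0.738]'

```text
clock: 1.15
eef_pos: [0.5226, -0.2107, 0.1505]
tool_rot: [0.856, 0.516, -0.0, -0.0]
ft_force: [-0.5, -1.3, 1.3]
grip_width: 0.0854
```

Emit:
apply_moves --plan '[0,0,0,0,0,0,0,0,0,0,0,0,0,0,0,0,0,0]'

```text
clock: 1.4
eef_pos: [0.521, -0.212, 0.1508]
tool_rot: [0.857, 0.515, -0.001, -0.0]
ft_force: [0.6, -0.1, -0.1]
grip_width: 0.0854
```

```bash
cat >> h.py <<'E'
def shot(n):
    o=st(); c=optics.camera('wrist'); save(c['pixels'],n); c['obs']=o; c['pose']=wpose(c,o); np.save('pics/'+n+'.npy',c,allow_pickle=True); return c
E
python3 -c "
from h import *
c=shot('w1'); print(proj(c,[.5213,-.2115,.076]))"
```

```text
t 1.4 pos [ 0.521  -0.212   0.1508] yaw 61.99 tilt [-0.0016  0.0001] F [ 0.58 -0.07 -0.08] T [ 0.02  -0.028 -0.043] w 0.0854 j [-0.386  0.41   0.031  1.193 -0.     1.673]
[252.20145019 196.90556604]
```

View pics/w1.png

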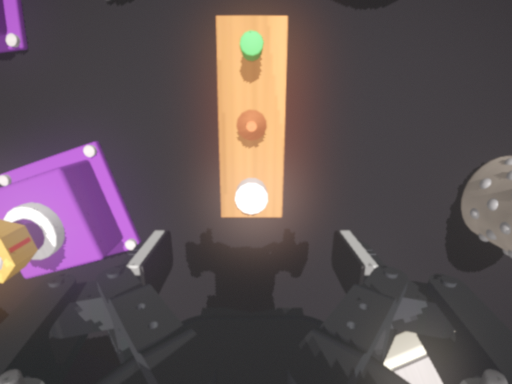

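The wrist view shows the white head at (252,197) at the near end of the rack, the fingers straddling its short side, and the purple spindle to the left at (40,235).

```bash
python3 -c "
from h import *
c=load('w1');im=c['pixels'][150:230,200:300]
hsv=cv2.cvtColor(im,cv2.COLOR_RGB2HSV);k=cv2.inRange(hsv,(0,0,150),(180,60,255))
n,l,s,ce=cv2.connectedComponentsWithStats(k);i=1+np.argmax(s[1:,4]);print(s[i],ce[i]+[200,150])
ct=cv2.findContours(k,0,1)[0];e=cv2.fitEllipse(max(ct,key=len));print(e)
for z in (.076,):print(onz(c,ce[i]+[200,150],z))
crop(c['pixels'],200,150,100,80,6,'w1c')
t=load('top0');print('purple',onz(t,(376,244),.115),onz(c,(133,244),.01),onz(c,(95,147),.01))
print('rack',[onz(c,p,.042)[:2].round(4).tolist() for p in [(217,16),(287,16),(221,217),(282,217)]])
"
```

```text
[ 35  28  33  37 971] [251.07723996 196.11328527]
((51.06899642944336, 46.12117004394531), (32.48276138305664, 36.2038459777832), 0.9942121505737305)
[ 0.52078849 -0.21043463  0.076     ]
purple [ 0.31695972 -0.14514473  0.115     ] [ 0.36021474 -0.21529116  0.01      ] [ 0.38869582 -0.10120852  0.01      ]
rack [[0.5649, -0.0658], [0.6171, -0.0935], [0.4789, -0.2248], [0.5328, -0.2534]]
```

View pics/w1c.png

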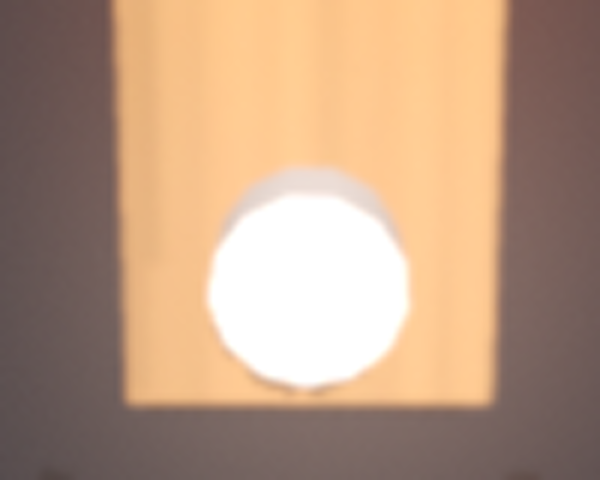

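```bash
python3 -c "
from h import *
c=load('w1');X=onz(c,(250.9,197.75),.076);print(X)
st();delta(X[0],X[1],.05,62)
"
```

```text
[ 0.51997451 -0.21164526  0.076     ]
t 1.45 pos [ 0.5208 -0.2126  0.1513] yaw 61.92 tilt [-0.0008 -0.0001] F [-0.31  0.61 -0.94] T [0.005 0.032 0.001] w 0.0851 j [-0.387  0.409  0.03   1.193 -0.     1.673]
delta [0.0005, -0.0011, 0.1013] [-0.0007, 0.0005, -0.0013]
```

Emit:
apply_moves --plan '[0.0005,-0.001,0.02,0,0,0,0.0005,-0.001,0.04,0,0,0,0.0005,-0.001,0.055,0,0,0,0.0005,-0.001,0.07,0,0,0,0.0005,-0.001,0.08,0,0,0,0.0005,-0.001,0.09,0,0,0,0.0005,-0.001,0.097,0,0,0,0.0005,-0.001,0.101,0,0,0,0.0005,-0.001,0.101,0,0,0]'

```text
clock: 2.2
eef_pos: [0.5204, -0.2113, 0.0498]
tool_rot: [0.857, 0.515, -0.0, -0.0]
ft_force: [0.8, -0.1, -0.7]
grip_width: 0.0854
```

Emit:
apply_moves --plan '[0,0,0,0,0,0,0,0,0,0,0,0,0,0,0,0,0,0,0,0,0,0,0,0,0,0,0,0,0,0,0,0,0,0,0,0]' --grip 0.036

```text
clock: 2.7
eef_pos: [0.521, -0.2112, 0.0506]
tool_rot: [0.857, 0.515, 0.0, 0.0]
ft_force: [0.3, 0.1, -0.8]
grip_width: 0.0357
```

```bash
python3 -c "
from h import *
c=shot('w2')"
```

```text
t 2.7 pos [ 0.521  -0.2112  0.0506] yaw 61.99 tilt [ 0.0004 -0.0002] F [ 0.26  0.11 -0.76] T [-0.016 -0.019 -0.044] w 0.0357 j [-0.385  0.501 -0.11   0.959 -0.     1.675]
```

View pics/w2.png

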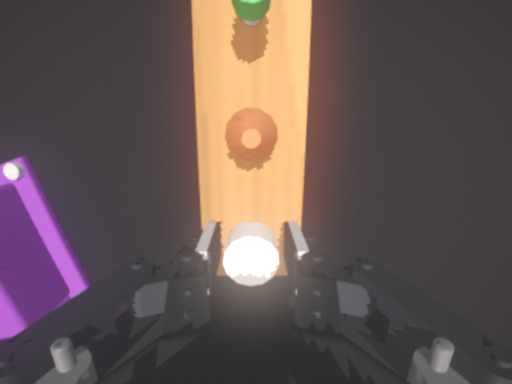

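```bash
python3 -c "
from h import *
c=load('w2');p=c['obs']['eef_pos'];print(proj(c,[p[0],p[1],.076]));crop(c['pixels'],190,200,130,100,6,'w2c')"
```

```text
[252.06644768 258.49459461]
```

View pics/w2c.png

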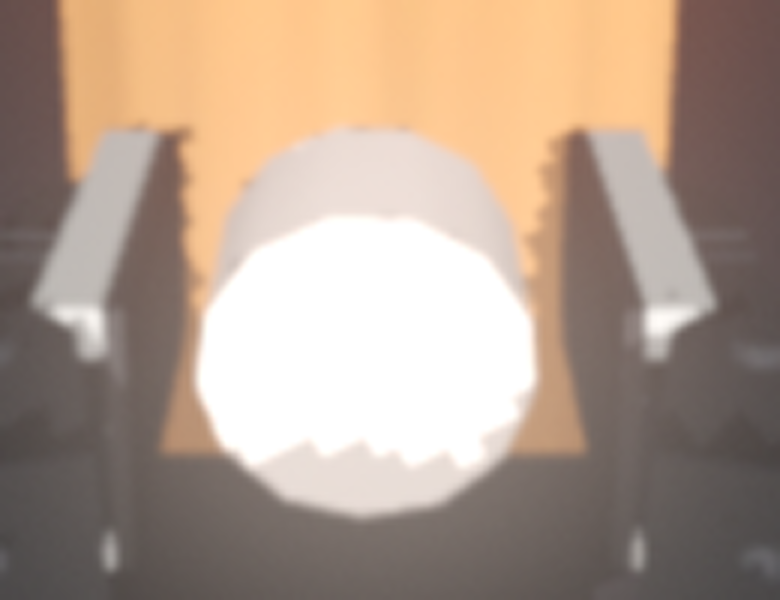

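The head is centred between the pads to about 0.5 mm, at (251,261). I'll trim and close.

Emit:
apply_moves --plan '[-0.0008,-0.0005,0,0,0,0,-0.0008,-0.0005,0,0,0,0]'

```text
clock: 2.92
eef_pos: [0.5199, -0.2117, 0.0503]
tool_rot: [0.857, 0.515, -0.0, -0.0]
ft_force: [-0.1, 0.3, -0.0]
grip_width: 0.0363
```

Emit:
apply_moves --plan '[0,0,0,0,0,0,0,0,0,0,0,0,0,0,0,0,0,0,0,0,0,0,0,0,0,0,0,0,0,0]' --grip 0.02

```text
clock: 3.33
eef_pos: [0.5202, -0.2118, 0.0505]
tool_rot: [0.857, 0.515, 0.0, 0.0]
ft_force: [-0.7, 0.0, 1.6]
grip_width: 0.0264
```

```bash
python3 -c "
from h import *
c=shot('w3');crop(c['pixels'],190,200,130,100,6,'w3c');delta(.52,-.2115,.2,62)"
```

```text
t 3.33 pos [ 0.5202 -0.2118  0.0505] yaw 61.98 tilt [ 0.0004 -0.0003] F [-0.74  0.01  1.57] T [-0.033 -0.018  0.031] w 0.0264 j [-0.387  0.5   -0.112  0.959 -0.     1.673]
delta [0.0002, -0.0003, -0.1495] [0.0005, -0.0, -0.0003]
```

View pics/w3c.png

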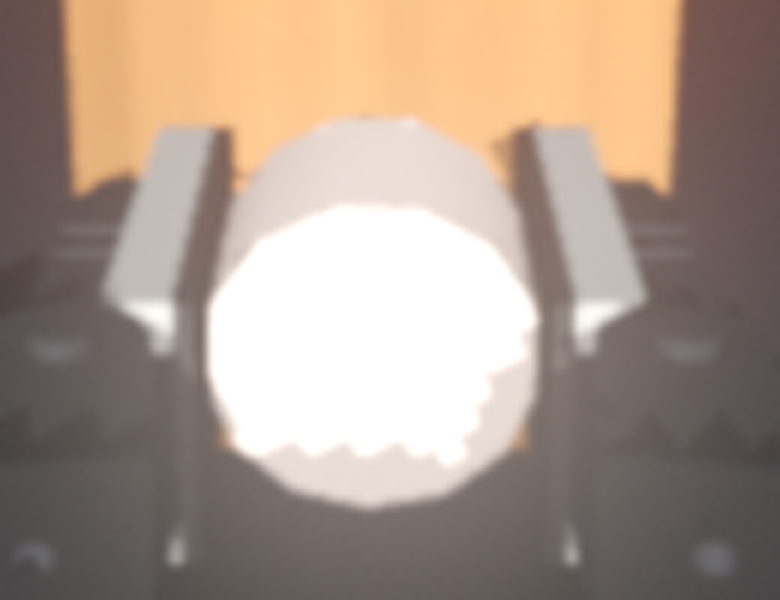

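Emit:
apply_moves --plan '[0,0,-0.005,0,0,0,0,0,-0.015,0,0,0,0,0,-0.03,0,0,0,0,0,-0.05,0,0,0,0,0,-0.075,0,0,0,0,0,-0.1,0,0,0,0,0,-0.12,0,0,0,0,0,-0.135,0,0,0,0,0,-0.145,0,0,0,0,0,-0.15,0,0,0,0,0,-0.15,0,0,0]'

```text
clock: 4.3
eef_pos: [0.5205, -0.2118, 0.2015]
tool_rot: [0.857, 0.515, 0.001, 0.001]
ft_force: [-0.5, -1.0, -0.6]
grip_width: 0.0262
```

```bash
python3 -c "
from h import *
c=shot('w4')
s=optics.camera('scene');save(s['pixels'],'s4');t=optics.camera('top');save(t['pixels'],'t4')
np.save('pics/s4.npy',s,allow_pickle=True);np.save('pics/t4.npy',t,allow_pickle=True)
yw=np.radians(120);X=np.array([.5547,.0612])-.05*np.array([np.cos(yw),np.sin(yw)]);print(X)
delta(X[0],X[1],.2,120)"
```

```text
t 4.3 pos [ 0.5205 -0.2118  0.2015] yaw 61.98 tilt [ 0.0017 -0.0006] F [-0.45 -1.   -0.63] T [ 0.02  -0.012  0.037] w 0.0262 j [-0.387  0.376  0.115  1.308  0.     1.673]
[0.5797     0.01789873]
delta [0.2308, -0.0544, -0.0009] [-0.0024, -0.001, -1.0126]
```

View pics/w4.png

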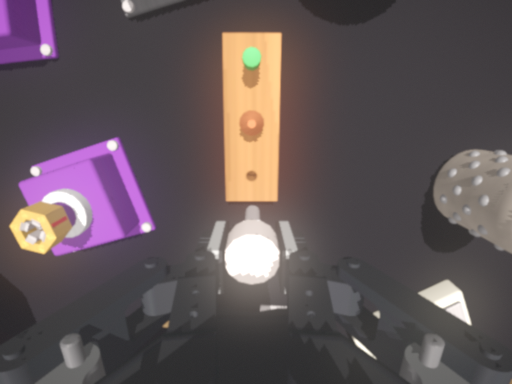

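View pics/s4.png

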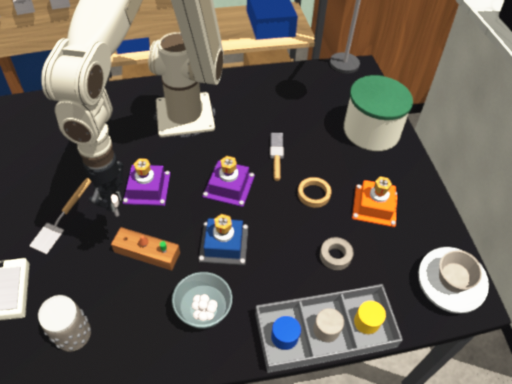

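Emit:
apply_moves --plan '[0.023,-0.005,0,0,0,-0.1,0.046,-0.011,0,0,0,-0.2,0.069,-0.016,0,0,0,-0.3,0.092,-0.022,0,0,0,-0.4,0.115,-0.027,0,0,0,-0.5,0.138,-0.033,0,0,0,-0.6,0.161,-0.038,0,0,0,-0.7,0.184,-0.043,0,0,0,-0.8,0.207,-0.049,0,0,0,-0.9,0.2308,-0.0544,0,0,0,-1.012,0.2308,-0.0544,0,0,0,-1.012,0.2308,-0.0544,0,0,0,-1.012]'

```text
clock: 5.45
eef_pos: [0.5798, 0.0189, 0.1987]
tool_rot: [0.5, 0.866, -0.001, -0.001]
ft_force: [-0.3, 0.1, 0.2]
grip_width: 0.0262
```

Emit:
apply_moves --plan '[0,0,0,0,0,0,0,0,0,0,0,0]'

```text
clock: 5.62
eef_pos: [0.5799, 0.0168, 0.1996]
tool_rot: [0.501, 0.865, -0.001, -0.001]
ft_force: [-0.0, 1.1, -0.4]
grip_width: 0.0261
```

```bash
python3 -c "
from h import *
c=shot('w5')
for i in range(4):
  o=sensors.get_obs();print(o['eef_pos'].round(4))
print(proj(c,[.5547,.0612,.115]))"
```

```text
t 5.62 pos [0.5799 0.0168 0.1996] yaw 119.87 tilt [-0.0016 -0.0003] F [-0.04  1.07 -0.39] T [-0.023 -0.026  0.023] w 0.0261 j [ 0.029  0.416  0.17   1.327 -0.     1.079]
[0.58   0.0166 0.1999]
[0.58   0.0166 0.1999]
[0.58   0.0166 0.1999]
[0.58   0.0166 0.1999]
[251.3418037  135.30369541]
```

View pics/w5.png

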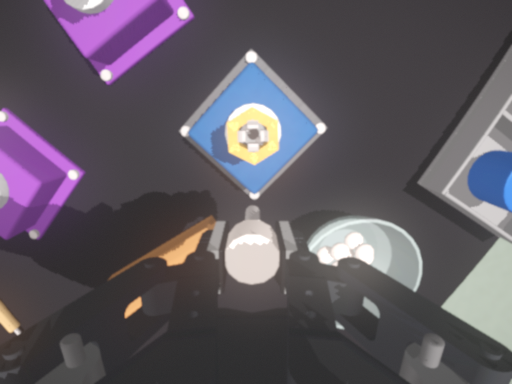

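```bash
python3 -c "
from h import *
c=load('w5')
crop(c['pixels'],190,195,125,95,6,'w5a');crop(c['pixels'],200,85,105,105,6,'w5b')"
```

```text
(no output)
```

View pics/w5a.png

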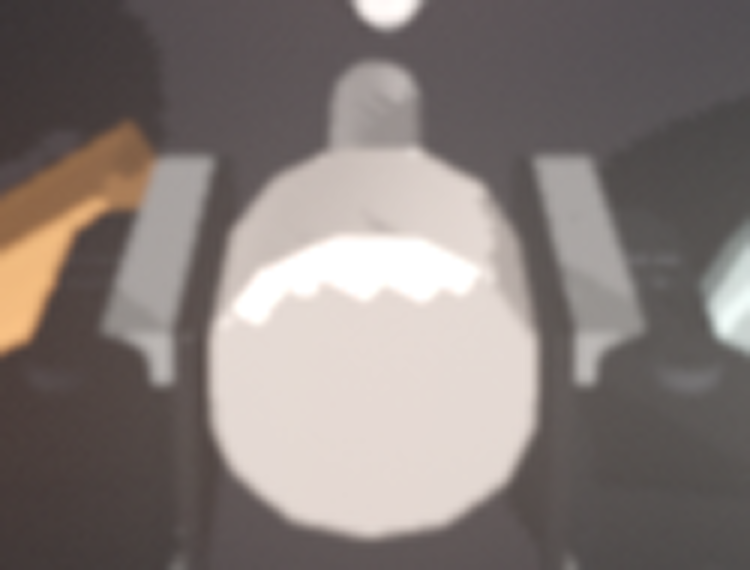

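View pics/w5b.png

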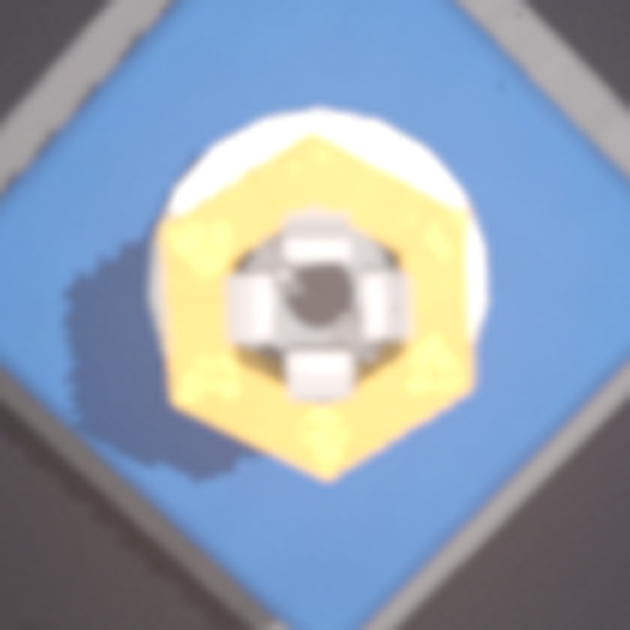

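```bash
python3 -c "
from h import *
c=load('w5');Tc=c['tool_from_camera']
f=lambda u,v,o:(o[0]+(u+.5)/6-.5,o[1]+(v+.5)/6-.5)
h=onz(c,f(374,386,(190,195)),-.0255,Tc);ft=onz(c,f(375,99,(190,195)),.0445,Tc);print('head',h,'foot',ft)
d=.1998-.115
V=np.array([onz(c,f(u,v,(200,85)),d,Tc) for u,v in [(315,135),(466,213),(475,385),(327,483),(172,405),(160,222)]]);m=V.mean(0);print('nut',m,np.hypot(*(V-m)[:,:2].T),np.degrees(np.arctan2(*(V-m)[:,[1,0]].T)))
print('jaws',onz(c,f(319,309,(200,85)),d,Tc))
for n,p in (('w3',(373,355)),):
  c=load(n);print('head before',onz(c,f(*p,(190,200)),-.0255,Tc))
"
```

```text
head [-0.00048943  0.00076747 -0.0255    ] foot [-0.00127358  0.00099474  0.0445    ]
nut [0.05030159 0.0016034  0.0848    ] [0.02344159 0.02403939 0.02435504 0.02457442 0.0246979  0.024916  ] [  -1.4795565    56.91837745  115.576872    177.29264402 -122.78228386
  -61.52597967]
jaws [0.05032957 0.00157938 0.0848    ]
head before [-0.00039687  0.00068535 -0.0255    ]
```

Emit:
apply_moves --plan '[0.013,0.0007,0,0,0,-0.012,0.026,0.0007,0,0,0,-0.024,0.039,0.0007,0,0,0,-0.036,0.0513,0.0007,0,0,0,-0.047,0.0513,0.0007,0.01,0,0,-0.047,0.0513,0.0007,0.02,0,0,-0.047,0.0513,0.0007,0.03,0,0,-0.047,0.0513,0.0007,0.034,0,0,-0.047,0.0513,0.0007,0.034,0,0,-0.047,0.0513,0.0007,0.034,0,0,-0.047]'

```text
clock: 6.5
eef_pos: [0.5552, 0.062, 0.1655]
tool_rot: [0.48, 0.877, -0.0, -0.001]
ft_force: [0.2, 0.8, -1.2]
grip_width: 0.0264
```

```bash
python3 -c "
from h import *
c=shot('w6')
s=optics.camera('scene');t=optics.camera('top')
a=cv2.resize(s['pixels'][185:275,175:275],None,fx=4,fy=4,interpolation=2);b=cv2.resize(t['pixels'][120:200,240:330],None,fx=4,fy=4,interpolation=2)
w=cv2.resize(c['pixels'][190:300,190:315],None,fx=4,fy=4,interpolation=2)
save(a,'s6');save(w,'w6c')"
```

```text
t 6.5 pos [0.5552 0.062  0.1655] yaw 122.62 tilt [-0.0015 -0.0003] F [ 0.17  0.75 -1.24] T [-0.003  0.013 -0.008] w 0.0264 j [ 0.111  0.392  0.044  1.224 -0.     1.113]
```

View pics/w6c.png

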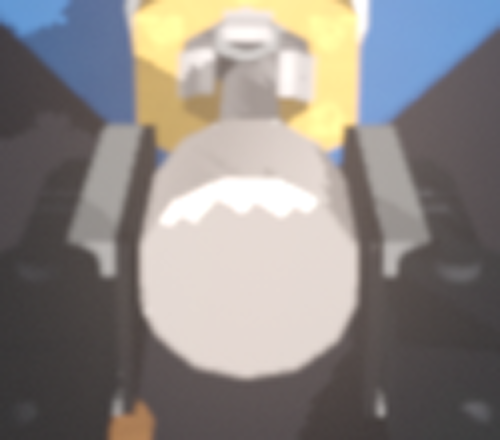

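View pics/s6.png

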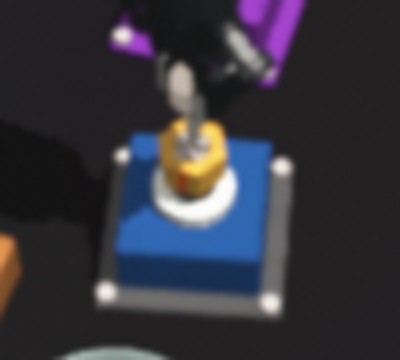

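The shank sits between the side jaws in both views. Next I descend slowly with force checks.

Emit:
apply_moves --plan '[0,0,0.002,0,0,0,0,0,0.004,0,0,0,0,0,0.005,0,0,0,0,0,0.006,0,0,0,0,0,0.007,0,0,0,0,0,0.008,0,0,0,0,0,0.008,0,0,0]'

```text
clock: 7.23
eef_pos: [0.5553, 0.0624, 0.158]
tool_rot: [0.48, 0.877, -0.0, -0.0]
ft_force: [-0.1, -0.8, 0.3]
grip_width: 0.026
```

```bash
python3 -c "
from h import *
st()"
```

```text
t 7.23 pos [0.5553 0.0624 0.158 ] yaw 122.66 tilt [-0.0004 -0.    ] F [-0.09 -0.77  0.33] T [ 0.057 -0.033 -0.014] w 0.026 j [0.112 0.397 0.03  1.205 0.    1.113]
```

Emit:
apply_moves --plan '[0,0,0.001,0,0,0,0,0,0.002,0,0,0,0,0,0.003,0,0,0,0,0,0.004,0,0,0,0,0,0.005,0,0,0,0,0,0.005,0,0,0]'

```text
clock: 7.73
eef_pos: [0.5552, 0.0624, 0.153]
tool_rot: [0.48, 0.877, -0.0, -0.0]
ft_force: [0.0, -0.3, -1.2]
grip_width: 0.0258
```

```bash
python3 -c "
from h import *
c=shot('w7')
w=cv2.resize(c['pixels'][170:300,190:315],None,fx=4,fy=4,interpolation=2);save(w,'w7c')"
```

```text
t 7.73 pos [0.5552 0.0624 0.153 ] yaw 122.65 tilt [-0.0005 -0.0001] F [ 0.03 -0.34 -1.16] T [ 0.016 -0.     0.039] w 0.0258 j [ 0.112  0.4    0.022  1.193 -0.     1.113]
```

View pics/w7c.png

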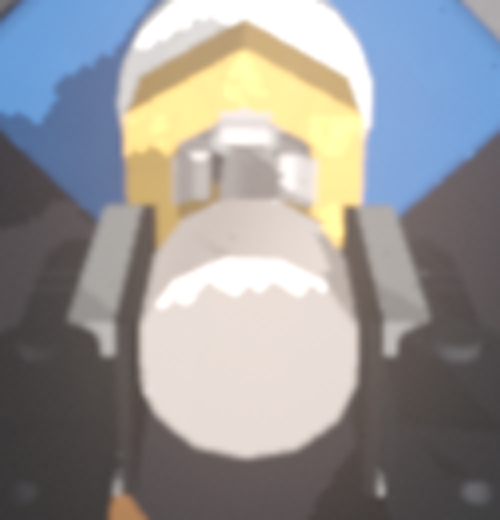

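Emit:
apply_moves --plan '[0,0,0.001,0,0,0,0,0,0.002,0,0,0,0,0,0.003,0,0,0,0,0,0.004,0,0,0,0,0,0.005,0,0,0,0,0,0.006,0,0,0,0,0,0.007,0,0,0,0,0,0.008,0,0,0]'

```text
clock: 8.45
eef_pos: [0.5554, 0.0624, 0.1452]
tool_rot: [0.48, 0.877, -0.0, -0.0]
ft_force: [-0.8, 0.8, -1.2]
grip_width: 0.0261
```

Emit:
apply_moves --plan '[0,0,0.001,0,0,0,0,0,0.002,0,0,0,0,0,0.002,0,0,0]'

```text
clock: 8.7
eef_pos: [0.5553, 0.0624, 0.143]
tool_rot: [0.48, 0.877, -0.0, -0.0]
ft_force: [0.2, -0.2, -1.2]
grip_width: 0.0263
```

Emit:
apply_moves --plan '[0,0,0.001,0,0,0,0,0,0.002,0,0,0,0,0,0.002,0,0,0]'

```text
clock: 8.95
eef_pos: [0.5553, 0.0624, 0.1411]
tool_rot: [0.48, 0.877, -0.0, -0.0]
ft_force: [-0.6, 0.2, -0.9]
grip_width: 0.0258
```

Emit:
apply_moves --plan '[0,0,0.001,0,0,0,0,0,0.002,0,0,0,0,0,0.002,0,0,0]'

```text
clock: 9.2
eef_pos: [0.5553, 0.0625, 0.1391]
tool_rot: [0.48, 0.877, -0.0, -0.0]
ft_force: [-0.4, 0.5, -0.2]
grip_width: 0.0263
```

Emit:
apply_moves --plan '[0,0,0.001,0,0,0,0,0,0.001,0,0,0]'

```text
clock: 9.37
eef_pos: [0.5554, 0.0626, 0.1382]
tool_rot: [0.48, 0.877, 0.0, -0.0]
ft_force: [0.0, 0.1, -0.5]
grip_width: 0.0262
```

Emit:
apply_moves --plan '[0,0,0.001,0,0,0,0,0,0.001,0,0,0]'

```text
clock: 9.53
eef_pos: [0.5554, 0.0626, 0.1373]
tool_rot: [0.48, 0.877, 0.0, -0.0]
ft_force: [0.3, 0.9, -1.2]
grip_width: 0.026
```

```bash
python3 -c "
from h import *
c=shot('w8')
w=cv2.resize(c['pixels'][170:300,190:315],None,fx=4,fy=4,interpolation=2);save(w,'w8c')"
```

```text
t 9.53 pos [0.5554 0.0626 0.1373] yaw 122.67 tilt [0.0001 0.0005] F [ 0.34  0.92 -1.22] T [ 0.256  0.06  -0.024] w 0.026 j [ 1.120e-01  4.120e-01 -3.000e-03  1.155e+00  1.000e-03  1.113e+00]
```

View pics/w8c.png

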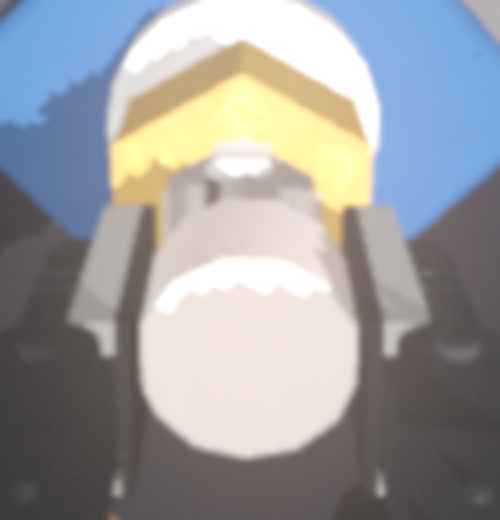

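Emit:
apply_moves --plan '[0.0003,0.0002,0.001,0,0,0,0.0003,0.0002,0.001,0,0,0]'

```text
clock: 9.75
eef_pos: [0.5555, 0.0628, 0.1363]
tool_rot: [0.48, 0.877, 0.0, 0.0]
ft_force: [-0.2, 0.8, -0.2]
grip_width: 0.0262
```

```bash
python3 -c "
from h import *
st()"
```

```text
t 9.75 pos [0.5555 0.0628 0.1363] yaw 122.66 tilt [ 0.0002 -0.    ] F [-0.16  0.8  -0.24] T [0.166 0.059 0.063] w 0.0262 j [ 0.113  0.413 -0.005  1.153 -0.     1.113]
```

Emit:
apply_moves --plan '[0,0,0.001,0,0,0,0,0,0.001,0,0,0]'

```text
clock: 9.92
eef_pos: [0.5555, 0.0628, 0.1353]
tool_rot: [0.48, 0.877, 0.0, 0.0]
ft_force: [-0.0, 0.7, 0.4]
grip_width: 0.0264
```

Emit:
apply_moves --plan '[0,0,0.001,0,0,0,0,0,0.001,0,0,0]'

```text
clock: 10.08
eef_pos: [0.5555, 0.0628, 0.1342]
tool_rot: [0.48, 0.877, 0.0, 0.0]
ft_force: [-0.7, 0.5, 0.4]
grip_width: 0.0264
```

```bash
python3 -c "
from h import *
c=shot('w9')
w=cv2.resize(c['pixels'][170:300,190:315],None,fx=4,fy=4,interpolation=2);save(w,'w9c')"
```

```text
t 10.08 pos [0.5555 0.0628 0.1342] yaw 122.66 tilt [0.0001 0.0001] F [-0.72  0.53  0.43] T [ 0.143  0.096 -0.009] w 0.0264 j [ 0.113  0.414 -0.008  1.148  0.     1.113]
```

View pics/w9c.png

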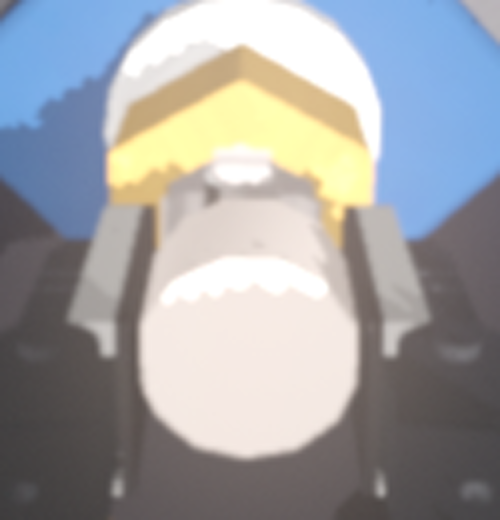

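Emit:
apply_moves --plan '[0,0,0.001,0,0,0,0,0,0.001,0,0,0]'

```text
clock: 10.3
eef_pos: [0.5554, 0.0628, 0.1331]
tool_rot: [0.48, 0.877, 0.0, -0.0]
ft_force: [-1.1, 0.9, -0.8]
grip_width: 0.026
```

Emit:
apply_moves --plan '[0,0,0.001,0,0,0,0,0,0.001,0,0,0]'

```text
clock: 10.47
eef_pos: [0.5555, 0.0628, 0.1321]
tool_rot: [0.48, 0.877, 0.0, -0.0]
ft_force: [0.0, 0.5, -0.2]
grip_width: 0.026
```

Emit:
apply_moves --plan '[0,0,0.001,0,0,0,0,0,0.001,0,0,0]'

```text
clock: 10.63
eef_pos: [0.5554, 0.0628, 0.1311]
tool_rot: [0.48, 0.877, 0.0, -0.0]
ft_force: [-0.2, -0.3, -0.9]
grip_width: 0.0262
```

Emit:
apply_moves --plan '[0,0,0.001,0,0,0]'

```text
clock: 10.72
eef_pos: [0.5555, 0.0628, 0.1304]
tool_rot: [0.48, 0.877, 0.0, 0.0]
ft_force: [-1.2, 1.3, 2.9]
grip_width: 0.0263
```

Emit:
apply_moves --plan '[0,0,0.001,0,0,0]'

```text
clock: 10.8
eef_pos: [0.5555, 0.0628, 0.1294]
tool_rot: [0.48, 0.877, 0.0, 0.0]
ft_force: [-0.8, -0.2, 2.3]
grip_width: 0.0265
```

```bash
python3 -c "
from h import *
st()
c=shot('w10')
w=cv2.resize(c['pixels'][170:300,190:315],None,fx=4,fy=4,interpolation=2);save(w,'w10c')
s=optics.camera('scene');a=cv2.resize(s['pixels'][185:275,175:275],None,fx=5,fy=5,interpolation=2);save(a,'s10')
"
```

```text
t 10.8 pos [0.5555 0.0628 0.1294] yaw 122.66 tilt [0.0003 0.    ] F [-0.85 -0.22  2.27] T [0.206 0.259 0.021] w 0.0265 j [ 0.113  0.418 -0.015  1.137  0.     1.113]
t 10.8 pos [0.5555 0.0628 0.1294] yaw 122.66 tilt [0.0003 0.    ] F [-0.85 -0.22  2.27] T [0.206 0.259 0.021] w 0.0265 j [ 0.113  0.418 -0.015  1.137  0.     1.113]
```

View pics/w10c.png

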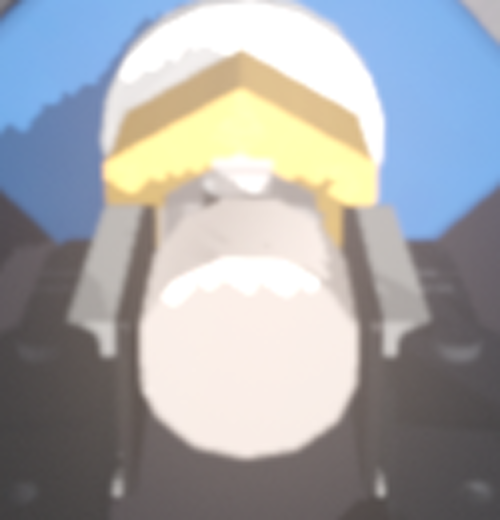

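View pics/s10.png

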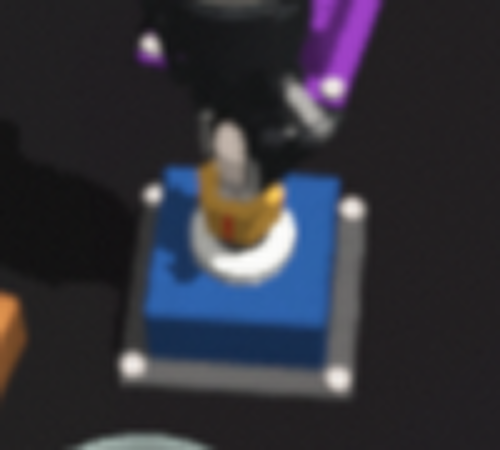

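Emit:
apply_moves --plan '[0.0004,0,0.001,0,0,0]'

```text
clock: 10.98
eef_pos: [0.5554, 0.0629, 0.1284]
tool_rot: [0.48, 0.877, -0.0, 0.0]
ft_force: [0.2, 0.2, 2.8]
grip_width: 0.0261
```

Emit:
apply_moves --plan '[0,0,0.001,0,0,0]'

```text
clock: 11.07
eef_pos: [0.5554, 0.063, 0.1275]
tool_rot: [0.48, 0.877, -0.0, 0.0]
ft_force: [0.2, 0.6, 2.0]
grip_width: 0.0259
```

```bash
python3 -c "
from h import *
st()"
```

```text
t 11.07 pos [0.5554 0.063  0.1275] yaw 122.65 tilt [ 0.0005 -0.0004] F [0.21 0.63 2.03] T [ 0.021  0.226 -0.006] w 0.0259 j [ 0.113  0.419 -0.019  1.132 -0.     1.114]
```

Emit:
apply_moves --plan '[0,0,0.001,0,0,0]'

```text
clock: 11.15
eef_pos: [0.5554, 0.063, 0.1266]
tool_rot: [0.48, 0.877, 0.0, 0.0]
ft_force: [-1.4, -0.5, 9.2]
grip_width: 0.0265
```

Emit:
apply_moves --plan '[0,0,0.0007,0,0,0]'

```text
clock: 11.23
eef_pos: [0.5555, 0.0629, 0.1265]
tool_rot: [0.48, 0.877, 0.0, 0.001]
ft_force: [-2.4, -0.8, 11.4]
grip_width: 0.0261
```

Emit:
apply_moves --plan '[0,0,0.0007,0,0,0]'

```text
clock: 11.32
eef_pos: [0.5556, 0.0629, 0.1265]
tool_rot: [0.48, 0.877, 0.0, 0.001]
ft_force: [-4.3, -0.1, 14.1]
grip_width: 0.0261
```

The force climbed from 2 to 14 N with no further travel, about 33 mm down, so this is the depth stop. I'll relax the push before letting go.

Emit:
apply_moves --plan '[0,0,-0.001,0,0,0,0,0,-0.0012,0,0,0,0,0,-0.0012,0,0,0]'

```text
clock: 11.57
eef_pos: [0.5555, 0.063, 0.1266]
tool_rot: [0.48, 0.877, 0.0, 0.0]
ft_force: [-1.8, -0.5, 6.7]
grip_width: 0.0261
```

```bash
python3 -c "
from h import *
c=shot('w11')
w=cv2.resize(c['pixels'][170:300,190:315],None,fx=4,fy=4,interpolation=2);save(w,'w11c')
"
```

```text
t 11.57 pos [0.5555 0.063  0.1266] yaw 122.65 tilt [ 0.0009 -0.0002] F [-1.75 -0.49  6.7 ] T [-0.105  0.374  0.013] w 0.0261 j [ 0.113  0.42  -0.02   1.13  -0.     1.114]
```

View pics/w11c.png

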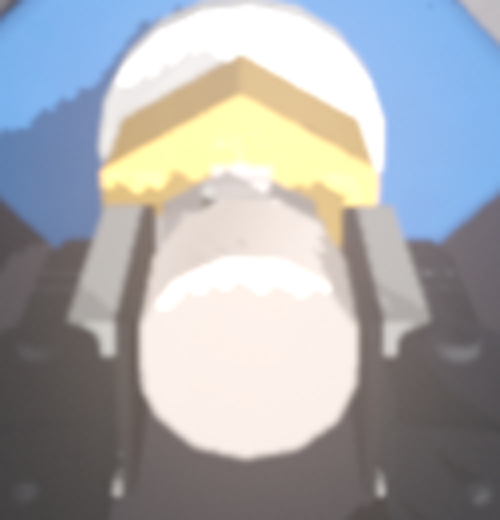

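Emit:
apply_moves --plan '[0,0,0,0,0,0,0,0,0,0,0,0,0,0,0,0,0,0,0,0,0,0,0,0,0,0,0,0,0,0]' --grip 0.062

```text
clock: 12.03
eef_pos: [0.5551, 0.0631, 0.1257]
tool_rot: [0.48, 0.877, -0.0, -0.0]
ft_force: [0.4, -0.3, 0.0]
grip_width: 0.0622
```

```bash
python3 -c "
from h import *
c=shot('w12');save(cv2.resize(c['pixels'][90:320,150:355],None,fx=3,fy=3,interpolation=2)[:600],'w12c')
"
```

```text
t 12.03 pos [0.5551 0.0631 0.1257] yaw 122.66 tilt [-0.0007 -0.0001] F [ 0.38 -0.34  0.03] T [-0.06  -0.031  0.002] w 0.0622 j [ 0.113  0.421 -0.021  1.129 -0.     1.114]
```

View pics/w12c.png

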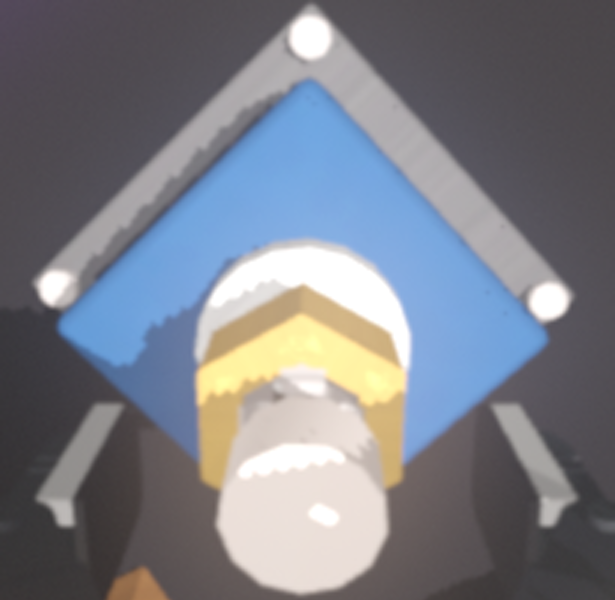

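```bash
python3 -c "
from h import *
c=load('w12');Tc=c['tool_from_camera'];f=lambda u,v:(150+(u+.5)/3-.5,90+(v+.5)/3-.5)
V=np.array([onz(c,f(u,v),.0107,Tc) for u,v in [(302,340),(197,375),(407,375),(201,478),(404,478)]]);print(V.round(4))
print('head',onz(c,f(302.5,518),.1257-.152,Tc))
print([onz(c,f(*p),.0107,Tc).round(4) for p in [(38,497),(576,497),(122,404),(494,404)]])
"
```

```text
[[ 0.0163 -0.0001  0.0107]
 [ 0.0088 -0.0215  0.0107]
 [ 0.0088  0.0213  0.0107]
 [-0.0145 -0.0215  0.0107]
 [-0.0145  0.0215  0.0107]]
head [-0.0019543   0.00010223 -0.0263    ]
[array([-0.0193, -0.0569,  0.0107]), array([-0.0193,  0.0588,  0.0107]), array([ 0.0024, -0.0373,  0.0107]), array([0.0024, 0.0395, 0.0107])]
```

The stone stands free and upright at (251,262), and the nut's flats are parallel to the pads. I'll lower the gripper over the nut, trimming 1 to 1.5 mm sideways.

Emit:
apply_moves --plan '[-0.0015,-0.001,0,0,0,0,-0.0015,-0.001,0.006,0,0,0,-0.0015,-0.001,0.012,0,0,0,-0.0015,-0.001,0.018,0,0,0,-0.0015,-0.001,0.024,0,0,0,-0.0015,-0.001,0.03,0,0,0,-0.0015,-0.001,0.034,0,0,0,-0.0015,-0.001,0.038,0,0,0,-0.0015,-0.001,0.0385,0,0,0,-0.0015,-0.001,0.0385,0,0,0]'

```text
clock: 12.92
eef_pos: [0.555, 0.0613, 0.0873]
tool_rot: [0.48, 0.877, -0.0, -0.0]
ft_force: [-0.2, -0.7, 0.4]
grip_width: 0.062
```

```bash
python3 -c "
from h import *
c=shot('w13');save(cv2.resize(c['pixels'][120:360,120:385],None,fx=2.5,fy=2.5,interpolation=2)[:600],'w13c')
"
```

```text
t 12.92 pos [0.555  0.0613 0.0873] yaw 122.66 tilt [-0.0006 -0.    ] F [-0.15 -0.73  0.39] T [-0.027 -0.013 -0.016] w 0.062 j [ 0.11   0.456 -0.076  1.04   0.     1.111]
```

View pics/w13c.png

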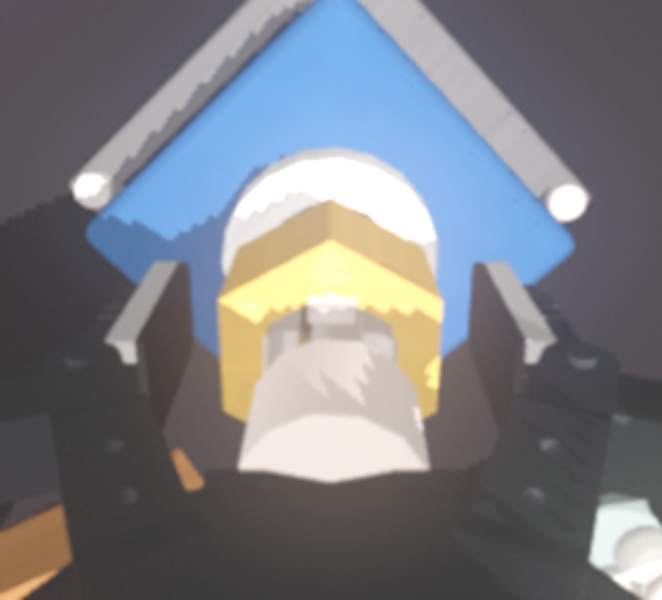

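The pads straddle the nut symmetrically, with about 30 px on each side in the crop, and the body clears the head. I'll close on the nut.

Emit:
apply_moves --plan '[0,0,0,0,0,0,0,0,0,0,0,0,0,0,0,0,0,0,0,0,0,0,0,0,0,0,0,0,0,0]' --grip 0.03

```text
clock: 13.38
eef_pos: [0.5551, 0.0611, 0.0883]
tool_rot: [0.48, 0.877, -0.0, 0.0]
ft_force: [-2.9, -1.8, 5.9]
grip_width: 0.0409
```

```bash
cat >> h.py <<'E'
def tq(n=4):
    A=[]
    for i in range(n):
        if i: optics.camera('top')
        o=sensors.get_obs();M=R.from_quat(o['tool_rot']).as_matrix()
        A.append([o['clock'],o['ft_torque'][2],o['tau'][5],np.degrees(np.arctan2(M[1,0],M[0,0])),*o['ft_force'],*o['ft_torque'][:2],o['joint_pos'][5]])
    A=np.array(A);print(A[:,:4].round(3).tolist());print('mean',A.mean(0).round(3))
E
python3 -c "
from h import *
tq()
c=shot('w14');save(cv2.resize(c['pixels'][120:360,120:385],None,fx=2.5,fy=2.5,interpolation=2)[:600],'w14c')
"
```

```text
[[13.383, 0.022, -0.048, 122.646], [13.433, -0.091, -0.048, 122.643], [13.483, -0.044, -0.048, 122.644], [13.533, -0.049, -0.048, 122.643]]
mean [ 1.34580e+01 -4.00000e-02 -4.80000e-02  1.22644e+02 -2.81000e+00
 -1.26000e+00  5.93300e+00 -2.70000e-01  6.19000e-01  1.11100e+00]
t 13.53 pos [0.5551 0.0611 0.0883] yaw 122.64 tilt [ 0.0003 -0.0004] F [-2.66 -2.18  5.84] T [-0.292  0.622 -0.049] w 0.0409 j [ 0.11   0.454 -0.075  1.041 -0.     1.111]
```

View pics/w14c.png

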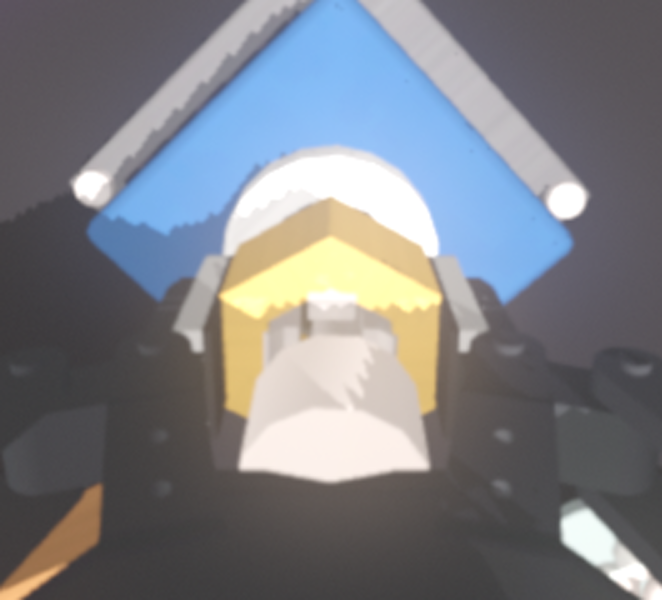

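Emit:
apply_moves --plan '[0,0,0,0,0,0.02,0,0,0,0,0,0.04,0,0,0,0,0,0.06]'

```text
clock: 13.83
eef_pos: [0.5551, 0.0611, 0.0883]
tool_rot: [0.506, 0.863, -0.0, 0.0]
ft_force: [-2.1, -1.4, 4.8]
grip_width: 0.0411
```

```bash
python3 -c "
from h import *
tq(3)
"
```

```text
[[13.833, 0.26, 0.059, 119.199], [13.883, 0.022, 0.145, 119.148], [13.933, -0.183, -0.11, 119.19]]
mean [ 1.38830e+01  3.30000e-02  3.10000e-02  1.19179e+02 -2.63900e+00
 -1.35500e+00  5.00300e+00 -2.84000e-01  5.68000e-01  1.17100e+00]
```

Emit:
apply_moves --plan '[0,0,0,0,0,0.02,0,0,0,0,0,0.04,0,0,0,0,0,0.06]'

```text
clock: 14.18
eef_pos: [0.5552, 0.0611, 0.0883]
tool_rot: [0.532, 0.847, -0.0, 0.0]
ft_force: [-2.7, -0.8, 5.6]
grip_width: 0.0414
```

```bash
python3 -c "
from h import *
tq(3)
"
```

```text
[[14.183, 0.25, 0.06, 115.765], [14.233, 0.007, 0.146, 115.712], [14.283, -0.125, -0.109, 115.752]]
mean [ 1.42330e+01  4.40000e-02  3.20000e-02  1.15743e+02 -2.74700e+00
 -8.72000e-01  5.51600e+00 -2.94000e-01  5.52000e-01  1.23100e+00]
```

Loose turning reads about 0.25 N m, as described. I'll go on to about 0.3 rad, then step finely.

Emit:
apply_moves --plan '[0,0,0,0,0,0.02,0,0,0,0,0,0.04,0,0,0,0,0,0.06,0,0,0,0,0,0.08,0,0,0,0,0,0.1,0,0,0,0,0,0.12,0,0,0,0,0,0.14,0,0,0,0,0,0.16,0,0,0,0,0,0.18]'

```text
clock: 15.03
eef_pos: [0.5553, 0.0612, 0.0883]
tool_rot: [0.606, 0.796, 0.0, 0.0]
ft_force: [-1.5, -2.1, 4.2]
grip_width: 0.0408
```

```bash
cat >> h.py <<'E'
def q():
    o=sensors.get_obs();M=R.from_quat(o['tool_rot']).as_matrix();y=np.degrees(np.arctan2(M[1,0],M[0,0]))
    r=[float(o['clock']),float(np.radians(122.645-y)),float(o['ft_torque'][2]),float(o['tau'][5])]
    open('tq.txt','a').write(repr(r)+'\n');print('t %.2f turned %.3f Tz %.3f tau6 %.3f'%tuple(r),'F',o['ft_force'].round(1),'Txy',o['ft_torque'][:2].round(2))
E
python3 -c "
from h import *
q()
"
```

```text
t 15.03 turned 0.300 Tz 0.309 tau6 0.063 F [-1.5 -2.1  4.2] Txy [-0.3   0.56]
```

Emit:
apply_moves --plan '[0,0,0,0,0,0.02,0,0,0,0,0,0.04]'

```text
clock: 15.2
eef_pos: [0.5554, 0.0612, 0.0883]
tool_rot: [0.621, 0.783, 0.0, 0.0]
ft_force: [-1.5, -1.4, 4.8]
grip_width: 0.041
```

```bash
python3 -c "
from h import *
q()
"
```

```text
t 15.20 turned 0.340 Tz 0.257 tau6 0.064 F [-1.5 -1.4  4.8] Txy [-0.25  0.48]
```

Emit:
apply_moves --plan '[0,0,0,0,0,0.02,0,0,0,0,0,0.04]'

```text
clock: 15.37
eef_pos: [0.5554, 0.0612, 0.0883]
tool_rot: [0.637, 0.771, 0.0, 0.0]
ft_force: [-2.4, -0.2, 5.0]
grip_width: 0.0409
```

```bash
python3 -c "
from h import *
q()
"
```

```text
t 15.37 turned 0.380 Tz 0.251 tau6 0.066 F [-2.4 -0.2  5. ] Txy [-0.26  0.43]
```

Emit:
apply_moves --plan '[0,0,0,0,0,0.02]'

```text
clock: 15.45
eef_pos: [0.5554, 0.0612, 0.0883]
tool_rot: [0.645, 0.765, 0.0, 0.0]
ft_force: [-2.5, -1.0, 4.8]
grip_width: 0.0408
```

```bash
python3 -c "
from h import *
q()
"
```

```text
t 15.45 turned 0.400 Tz 0.272 tau6 0.067 F [-2.5 -1.   4.8] Txy [-0.29  0.44]
```

Emit:
apply_moves --plan '[0,0,0,0,0,0.02]'

```text
clock: 15.53
eef_pos: [0.5555, 0.0612, 0.0883]
tool_rot: [0.652, 0.758, 0.0, 0.0]
ft_force: [-2.6, -1.7, 5.0]
grip_width: 0.0411
```

```bash
python3 -c "
from h import *
q()
"
```

```text
t 15.53 turned 0.420 Tz 0.219 tau6 0.060 F [-2.6 -1.7  5. ] Txy [-0.28  0.45]
```

tau6 at the end of each row is very repeatable (0.060 to 0.067), so I'll use it alongside Tz.

Emit:
apply_moves --plan '[0,0,0,0,0,0.02]'

```text
clock: 15.62
eef_pos: [0.5554, 0.0612, 0.0883]
tool_rot: [0.66, 0.751, 0.0, 0.0]
ft_force: [-1.8, -1.2, 5.1]
grip_width: 0.041
```

```bash
python3 -c "
from h import *
q()
"
```

```text
t 15.62 turned 0.440 Tz 0.286 tau6 0.067 F [-1.8 -1.2  5.1] Txy [-0.28  0.52]
```

Emit:
apply_moves --plan '[0,0,0,0,0,0.02]'

```text
clock: 15.7
eef_pos: [0.5555, 0.0612, 0.0883]
tool_rot: [0.667, 0.745, 0.0, 0.0]
ft_force: [-1.4, -1.9, 5.7]
grip_width: 0.041
```

```bash
python3 -c "
from h import *
q()
"
```

```text
t 15.70 turned 0.460 Tz 0.295 tau6 0.070 F [-1.4 -1.9  5.7] Txy [-0.27  0.47]
```

Emit:
apply_moves --plan '[0,0,0,0,0,0.02]'

```text
clock: 15.78
eef_pos: [0.5555, 0.0612, 0.0883]
tool_rot: [0.675, 0.738, 0.0, 0.0]
ft_force: [-1.9, -1.0, 4.6]
grip_width: 0.0413
```

```bash
python3 -c "
from h import *
q()
"
```

```text
t 15.78 turned 0.480 Tz 0.304 tau6 0.072 F [-1.9 -1.   4.6] Txy [-0.31  0.43]
```

Emit:
apply_moves --plan '[0,0,0,0,0,0.02]'

```text
clock: 15.87
eef_pos: [0.5555, 0.0612, 0.0883]
tool_rot: [0.682, 0.731, 0.0, 0.0]
ft_force: [-2.2, -0.9, 5.0]
grip_width: 0.041
```

```bash
python3 -c "
from h import *
q()
"
```

```text
t 15.87 turned 0.500 Tz 0.272 tau6 0.075 F [-2.2 -0.9  5. ] Txy [-0.25  0.45]
```

Emit:
apply_moves --plan '[0,0,0,0,0,0.02]'

```text
clock: 15.95
eef_pos: [0.5555, 0.0611, 0.0883]
tool_rot: [0.689, 0.724, 0.0, 0.001]
ft_force: [-2.2, -0.7, 5.7]
grip_width: 0.0414
```

```bash
python3 -c "
from h import *
q()
"
```

```text
t 15.95 turned 0.520 Tz 0.243 tau6 0.078 F [-2.2 -0.7  5.7] Txy [-0.33  0.41]
```

Emit:
apply_moves --plan '[0,0,0,0,0,0.02]'

```text
clock: 16.03
eef_pos: [0.5555, 0.0612, 0.0883]
tool_rot: [0.697, 0.717, 0.0, 0.001]
ft_force: [-2.0, -1.2, 5.2]
grip_width: 0.041
```

```bash
python3 -c "
from h import *
q()
"
```

```text
t 16.03 turned 0.540 Tz 0.256 tau6 0.081 F [-2.  -1.2  5.2] Txy [-0.24  0.46]
```

Emit:
apply_moves --plan '[0,0,0,0,0,0.02]'

```text
clock: 16.12
eef_pos: [0.5555, 0.0612, 0.0883]
tool_rot: [0.704, 0.71, 0.0, 0.001]
ft_force: [-1.0, -1.6, 5.5]
grip_width: 0.0412
```

```bash
python3 -c "
from h import *
q()
"
```

```text
t 16.12 turned 0.560 Tz 0.255 tau6 0.079 F [-1.  -1.6  5.5] Txy [-0.26  0.41]
```

Emit:
apply_moves --plan '[0,0,0,0,0,0.02]'

```text
clock: 16.2
eef_pos: [0.5555, 0.0612, 0.0883]
tool_rot: [0.711, 0.703, 0.0, 0.001]
ft_force: [-1.5, -1.4, 5.3]
grip_width: 0.0412
```

```bash
python3 -c "
from h import *
q()
"
```

```text
t 16.20 turned 0.580 Tz 0.315 tau6 0.088 F [-1.5 -1.4  5.3] Txy [-0.3   0.46]
```

Emit:
apply_moves --plan '[0,0,0,0,0,0.02]'

```text
clock: 16.28
eef_pos: [0.5556, 0.0612, 0.0883]
tool_rot: [0.718, 0.696, 0.0, 0.001]
ft_force: [-2.2, -1.5, 5.6]
grip_width: 0.0409
```

```bash
python3 -c "
from h import *
q()
"
```

```text
t 16.28 turned 0.600 Tz 0.288 tau6 0.093 F [-2.2 -1.5  5.6] Txy [-0.32  0.42]
```

Emit:
apply_moves --plan '[0,0,0,0,0,0.02]'

```text
clock: 16.37
eef_pos: [0.5556, 0.0612, 0.0883]
tool_rot: [0.725, 0.689, 0.0, 0.001]
ft_force: [-2.4, -0.9, 5.1]
grip_width: 0.041
```

```bash
python3 -c "
from h import *
q()
"
```

```text
t 16.37 turned 0.620 Tz 0.280 tau6 0.097 F [-2.4 -0.9  5.1] Txy [-0.28  0.39]
```

Emit:
apply_moves --plan '[0,0,0,0,0,0.02]'

```text
clock: 16.45
eef_pos: [0.5556, 0.0612, 0.0883]
tool_rot: [0.732, 0.682, 0.0, 0.001]
ft_force: [-1.4, -1.6, 4.5]
grip_width: 0.0412
```

```bash
python3 -c "
from h import *
q()
"
```

```text
t 16.45 turned 0.640 Tz 0.280 tau6 0.101 F [-1.4 -1.6  4.5] Txy [-0.2   0.43]
```

Emit:
apply_moves --plan '[0,0,0,0,0,0.02]'

```text
clock: 16.53
eef_pos: [0.5556, 0.0612, 0.0883]
tool_rot: [0.738, 0.674, 0.0, 0.001]
ft_force: [-2.1, -0.5, 5.0]
grip_width: 0.0412
```

```bash
python3 -c "
from h import *
q()
c=shot('w15');save(cv2.resize(c['pixels'][120:360,120:385],None,fx=2.5,fy=2.5,interpolation=2)[:600],'w15c')
"
```

```text
t 16.53 turned 0.660 Tz 0.298 tau6 0.105 F [-2.1 -0.5  5. ] Txy [-0.25  0.42]
t 16.53 pos [0.5556 0.0612 0.0883] yaw 84.82 tilt [ 0.0013 -0.0004] F [-2.13 -0.54  4.95] T [-0.252  0.418  0.298] w 0.0412 j [ 1.100e-01  4.540e-01 -7.500e-02  1.040e+00 -1.000e-03  1.771e+00]
```

View pics/w15c.png

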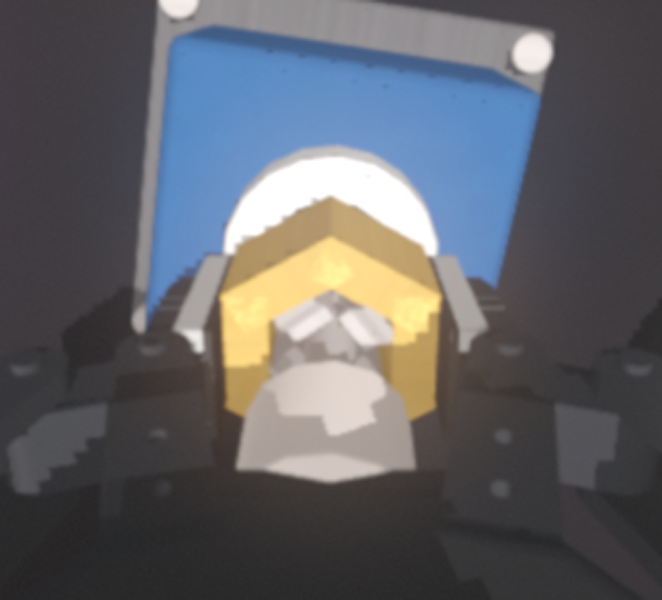

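The nut and the gripper turn together with no slip, and the jaws keep the spindle's orientation. Carrying on.

Emit:
apply_moves --plan '[0,0,0,0,0,0.02]'

```text
clock: 16.67
eef_pos: [0.5556, 0.0612, 0.0883]
tool_rot: [0.745, 0.667, 0.0, 0.001]
ft_force: [-1.5, -1.5, 4.0]
grip_width: 0.0409
```

```bash
python3 -c "
from h import *
q()
"
```

```text
t 16.67 turned 0.680 Tz 0.321 tau6 0.027 F [-1.5 -1.5  4. ] Txy [-0.34  0.38]
```

Emit:
apply_moves --plan '[0,0,0,0,0,0.02]'

```text
clock: 16.75
eef_pos: [0.5556, 0.0612, 0.0883]
tool_rot: [0.752, 0.66, 0.0, 0.001]
ft_force: [-0.8, -1.4, 5.0]
grip_width: 0.041
```

```bash
python3 -c "
from h import *
q()
"
```

```text
t 16.75 turned 0.700 Tz 0.279 tau6 0.100 F [-0.8 -1.4  5. ] Txy [-0.32  0.38]
```

Emit:
apply_moves --plan '[0,0,0,0,0,0.02]'

```text
clock: 16.83
eef_pos: [0.5557, 0.0612, 0.0883]
tool_rot: [0.758, 0.652, 0.0, 0.001]
ft_force: [-0.9, -1.1, 4.4]
grip_width: 0.0409
```

```bash
python3 -c "
from h import *
q()
"
```

```text
t 16.83 turned 0.720 Tz 0.331 tau6 0.118 F [-0.9 -1.1  4.4] Txy [-0.29  0.38]
```

Emit:
apply_moves --plan '[0,0,0,0,0,0.02]'

```text
clock: 16.92
eef_pos: [0.5557, 0.0612, 0.0883]
tool_rot: [0.765, 0.644, 0.0, 0.001]
ft_force: [-1.1, -1.8, 4.6]
grip_width: 0.0407
```

```bash
python3 -c "
from h import *
q()
"
```

```text
t 16.92 turned 0.740 Tz 0.289 tau6 0.125 F [-1.1 -1.8  4.6] Txy [-0.27  0.39]
```

Emit:
apply_moves --plan '[0,0,0,0,0,0.02,0,0,0,0,0,0.04]'

```text
clock: 17.08
eef_pos: [0.5557, 0.0612, 0.0883]
tool_rot: [0.777, 0.629, 0.0, 0.001]
ft_force: [-1.5, -1.4, 4.8]
grip_width: 0.0414
```

```bash
python3 -c "
from h import *
q()
"
```

```text
t 17.08 turned 0.780 Tz 0.358 tau6 0.136 F [-1.5 -1.4  4.8] Txy [-0.29  0.43]
```

Emit:
apply_moves --plan '[0,0,0,0,0,0.02]'

```text
clock: 17.17
eef_pos: [0.5557, 0.0612, 0.0883]
tool_rot: [0.784, 0.621, 0.0, 0.001]
ft_force: [-0.9, -2.2, 5.1]
grip_width: 0.0411
```

```bash
python3 -c "
from h import *
q()
"
```

```text
t 17.17 turned 0.800 Tz 0.339 tau6 0.142 F [-0.9 -2.2  5.1] Txy [-0.31  0.39]
```

Emit:
apply_moves --plan '[0,0,0,0,0,0.02]'

```text
clock: 17.25
eef_pos: [0.5558, 0.0612, 0.0883]
tool_rot: [0.79, 0.613, 0.001, 0.001]
ft_force: [-1.4, -2.2, 4.7]
grip_width: 0.041
```

```bash
python3 -c "
from h import *
q()
"
```

```text
t 17.25 turned 0.820 Tz 0.312 tau6 0.143 F [-1.4 -2.2  4.7] Txy [-0.32  0.39]
```

Emit:
apply_moves --plan '[0,0,0,0,0,0.02]'

```text
clock: 17.33
eef_pos: [0.5558, 0.0611, 0.0883]
tool_rot: [0.796, 0.605, 0.0, 0.001]
ft_force: [-0.5, -1.5, 5.6]
grip_width: 0.0411
```

```bash
python3 -c "
from h import *
q()
"
```

```text
t 17.33 turned 0.840 Tz 0.373 tau6 0.154 F [-0.5 -1.5  5.6] Txy [-0.32  0.31]
```

Emit:
apply_moves --plan '[0,0,0,0,0,0.02]'

```text
clock: 17.42
eef_pos: [0.5558, 0.0611, 0.0883]
tool_rot: [0.802, 0.597, 0.0, 0.001]
ft_force: [-0.9, -1.1, 5.7]
grip_width: 0.0411
```

```bash
python3 -c "
from h import *
q()
"
```

```text
t 17.42 turned 0.860 Tz 0.354 tau6 0.161 F [-0.9 -1.1  5.7] Txy [-0.34  0.38]
```

Emit:
apply_moves --plan '[0,0,0,0,0,0.02]'

```text
clock: 17.5
eef_pos: [0.5558, 0.0611, 0.0883]
tool_rot: [0.808, 0.589, 0.001, 0.001]
ft_force: [-2.2, -1.9, 6.1]
grip_width: 0.0408
```

```bash
python3 -c "
from h import *
q()
"
```

```text
t 17.50 turned 0.880 Tz 0.363 tau6 0.165 F [-2.2 -1.9  6.1] Txy [-0.29  0.29]
```

Emit:
apply_moves --plan '[0,0,0,0,0,0.02]'

```text
clock: 17.58
eef_pos: [0.5558, 0.0611, 0.0883]
tool_rot: [0.814, 0.581, 0.001, 0.001]
ft_force: [-0.0, -2.0, 5.0]
grip_width: 0.041
```

```bash
python3 -c "
from h import *
q()
"
```

```text
t 17.58 turned 0.900 Tz 0.444 tau6 0.172 F [-0. -2.  5.] Txy [-0.37  0.33]
```

Emit:
apply_moves --plan '[0,0,0,0,0,0.02]'

```text
clock: 17.67
eef_pos: [0.5558, 0.0611, 0.0883]
tool_rot: [0.82, 0.573, 0.001, 0.001]
ft_force: [-1.0, -1.0, 5.8]
grip_width: 0.0409
```

```bash
python3 -c "
from h import *
q()
"
```

```text
t 17.67 turned 0.920 Tz 0.362 tau6 0.179 F [-1.  -1.   5.8] Txy [-0.29  0.35]
```

Emit:
apply_moves --plan '[0,0,0,0,0,0.02]'

```text
clock: 17.75
eef_pos: [0.5558, 0.0611, 0.0883]
tool_rot: [0.825, 0.565, 0.001, 0.001]
ft_force: [-0.9, -0.9, 5.0]
grip_width: 0.0409
```

```bash
python3 -c "
from h import *
q()
from scipy.optimize import curve_fit
A=np.array([eval(l) for l in open('tq.txt')])
f=lambda x,b,k,a:b+k*np.maximum(0,x-a)
for col in (2,3):
  m=np.abs(A[:,3]-.027)>.005
  p,cv=curve_fit(f,A[m,1],A[m,col],[A[0,col],.3,.55]);print(p,np.sqrt(np.diag(cv)),'rise now',f(A[-1,1],*p)-p[0],'resid',np.std(A[m,col]-f(A[m,1],*p)))
"
```

```text
t 17.75 turned 0.940 Tz 0.412 tau6 0.181 F [-0.9 -0.9  5. ] Txy [-0.31  0.3 ]
[0.27347564 0.42121395 0.63683662] [0.00706867 0.07847145 0.03886257] rise now 0.1278346541865742 resid 0.025922142356098972
[0.06700554 0.25879152 0.50691647] [0.00166149 0.00841251 0.01062731] rise now 0.11216313909031106 resid 0.004719615243598848
```

Emit:
apply_moves --plan '[0,0,0,0,0,0.02]'

```text
clock: 17.83
eef_pos: [0.5558, 0.0611, 0.0883]
tool_rot: [0.831, 0.556, 0.001, 0.001]
ft_force: [-0.9, -1.7, 4.5]
grip_width: 0.0414
```

```bash
python3 -c "
from h import *
q()
"
```

```text
t 17.83 turned 0.960 Tz 0.390 tau6 0.193 F [-0.9 -1.7  4.5] Txy [-0.36  0.33]
```

Emit:
apply_moves --plan '[0,0,0,0,0,0.02]'

```text
clock: 17.92
eef_pos: [0.5559, 0.0611, 0.0883]
tool_rot: [0.836, 0.548, 0.001, 0.001]
ft_force: [-0.2, -1.3, 5.1]
grip_width: 0.041
```

```bash
python3 -c "
from h import *
q()
"
```

```text
t 17.92 turned 0.980 Tz 0.410 tau6 0.202 F [-0.2 -1.3  5.1] Txy [-0.36  0.29]
```

Emit:
apply_moves --plan '[0,0,0,0,0,0.02]'

```text
clock: 18.0
eef_pos: [0.5559, 0.0611, 0.0883]
tool_rot: [0.842, 0.54, 0.001, 0.001]
ft_force: [-1.5, -2.0, 4.6]
grip_width: 0.0409
```

```bash
cat > fit.py <<'E'
from h import *
q()
from scipy.optimize import curve_fit
A=np.array([eval(l) for l in open('tq.txt')])
f=lambda x,b,k,a:b+k*np.maximum(0,x-a)
for col in (2,3):
  m=np.abs(A[:,3]-.027)>.005
  p,cv=curve_fit(f,A[m,1],A[m,col],[A[0,col],.3,.55]);print(p,np.sqrt(np.diag(cv)),'rise now',f(A[-1,1],*p)-p[0],'resid',np.std(A[m,col]-f(A[m,1],*p)))
print('late slope Tz',np.polyfit(A[-14:,1]-A[-1,1],A[-14:,2],1),'early mean',A[A[:,1]<.5,2].mean(), (A[A[:,1]<.5,2]).std())
E
python3 fit.py
```

```text
t 18.00 turned 1.000 Tz 0.381 tau6 0.209 F [-1.5 -2.   4.6] Txy [-0.32  0.29]
[0.26828864 0.31420428 0.56015301] [0.00779267 0.04626541 0.04693752] rise now 0.1382976577559954 resid 0.02569810024869366
[0.06809173 0.27958372 0.52609816] [0.00177236 0.00833959 0.01065299] rise now 0.13258053100788542 resid 0.005335520141380883
late slope Tz [0.34321506 0.41092504] early mean 0.2741222253175797 0.028808567803708992
```

Emit:
apply_moves --plan '[0,0,0,0,0,0.02]'

```text
clock: 18.08
eef_pos: [0.5559, 0.0611, 0.0883]
tool_rot: [0.847, 0.531, 0.001, 0.001]
ft_force: [-0.1, -2.6, 5.3]
grip_width: 0.0409
```

```bash
python3 fit.py | head -1
```

```text
t 18.08 turned 1.020 Tz 0.391 tau6 0.217 F [-0.1 -2.6  5.3] Txy [-0.37  0.28]
```

Emit:
apply_moves --plan '[0,0,0,0,0,0.02]'

```text
clock: 18.17
eef_pos: [0.5559, 0.0611, 0.0883]
tool_rot: [0.852, 0.523, 0.001, 0.001]
ft_force: [-1.4, -1.5, 4.2]
grip_width: 0.0409
```

```bash
python3 fit.py | head -1
```

```text
t 18.17 turned 1.040 Tz 0.465 tau6 0.225 F [-1.4 -1.5  4.2] Txy [-0.39  0.29]
```

Emit:
apply_moves --plan '[0,0,0,0,0,0.02]'

```text
clock: 18.25
eef_pos: [0.5559, 0.0611, 0.0883]
tool_rot: [0.858, 0.514, 0.001, 0.001]
ft_force: [-0.3, -2.3, 4.3]
grip_width: 0.0409
```

```bash
python3 fit.py
```

```text
t 18.25 turned 1.060 Tz 0.396 tau6 0.229 F [-0.3 -2.3  4.3] Txy [-0.35  0.3 ]
[0.26845673 0.31242255 0.56015147] [0.00799483 0.03935113 0.04629113] rise now 0.15626259442826523 resid 0.026481382877341544
[0.06928196 0.29815344 0.5445506 ] [0.00183634 0.00810572 0.01051145] rise now 0.15377714904282233 resid 0.005823590983968646
late slope Tz [0.31879094 0.42635506] early mean 0.2741222253175797 0.028808567803708992
```

Emit:
apply_moves --plan '[0,0,0,0,0,0.02,0,0,0,0,0,0.04]'

```text
clock: 18.42
eef_pos: [0.556, 0.0611, 0.0884]
tool_rot: [0.868, 0.497, 0.001, 0.001]
ft_force: [-1.1, -1.7, 4.5]
grip_width: 0.0411
```

```bash
python3 fit.py
```

```text
t 18.42 turned 1.100 Tz 0.444 tau6 0.250 F [-1.1 -1.7  4.5] Txy [-0.35  0.3 ]
[0.26824768 0.31447106 0.56015897] [0.00787997 0.03628594 0.04457028] rise now 0.16988496249300022 resid 0.026134917112883824
[0.06928196 0.30456616 0.54855064] [0.0019506  0.00807888 0.01069736] rise now 0.1680695963642887 resid 0.00619397783356075
late slope Tz [0.31958671 0.4399534 ] early mean 0.2741222253175797 0.028808567803708992
```

Both estimates put the torque about 0.17 N m above loose, mid-window. I'll stop here and release.

Emit:
apply_moves --plan '[0,0,0,0,0,0,0,0,0,0,0,0,0,0,0,0,0,0,0,0,0,0,0,0,0,0,0,0,0,0]' --grip 0.07

```text
clock: 18.83
eef_pos: [0.5551, 0.0614, 0.0873]
tool_rot: [0.868, 0.497, -0.0, -0.0]
ft_force: [0.2, -0.7, -0.4]
grip_width: 0.0699
```

```bash
python3 -c "
from h import *
c=shot('w16');save(cv2.resize(c['pixels'][120:360,120:385],None,fx=2.5,fy=2.5,interpolation=2)[:600],'w16c')
"
```

```text
t 18.83 pos [0.5551 0.0614 0.0873] yaw 59.64 tilt [-0.0004  0.0001] F [ 0.17 -0.74 -0.4 ] T [ 0.013 -0.003  0.017] w 0.0699 j [ 0.11   0.456 -0.076  1.04   0.     2.211]
```

View pics/w16c.png

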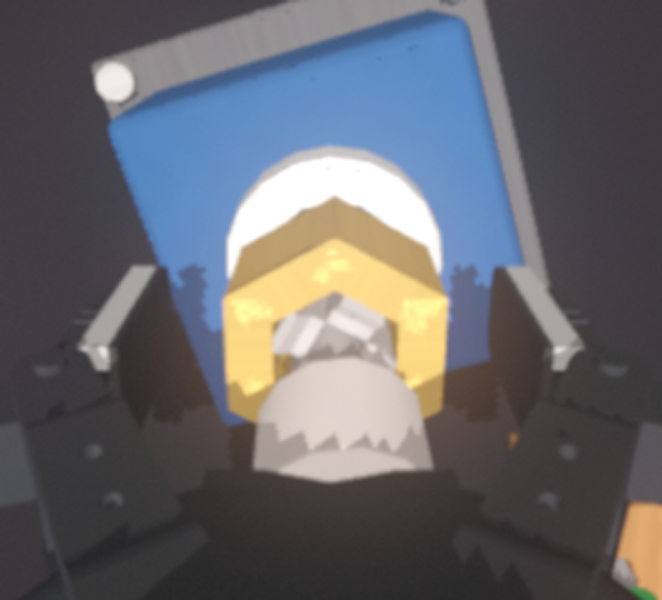

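Released cleanly, with the nut still square to the pads. Next I raise straight up, clear of the head.

Emit:
apply_moves --plan '[0,0,-0.005,0,0,0,0,0,-0.015,0,0,0,0,0,-0.03,0,0,0,0,0,-0.045,0,0,0,0,0,-0.06,0,0,0,0,0,-0.08,0,0,0,0,0,-0.1,0,0,0,0,0,-0.12,0,0,0,0,0,-0.135,0,0,0,0,0,-0.14,0,0,0,0,0,-0.14,0,0,0]'

```text
clock: 19.8
eef_pos: [0.5563, 0.0614, 0.2301]
tool_rot: [0.868, 0.497, 0.002, 0.001]
ft_force: [0.2, 1.1, -0.2]
grip_width: 0.0703
```

```bash
python3 -c "
from h import *
c=shot('w17');save(cv2.resize(c['pixels'][60:340,110:400],None,fx=2,fy=2,interpolation=2)[:600],'w17c')
"
```

```text
t 19.8 pos [0.5563 0.0614 0.2301] yaw 59.63 tilt [0.0046 0.0005] F [ 0.18  1.12 -0.16] T [-0.001  0.028 -0.018] w 0.0703 j [0.11  0.357 0.162 1.371 0.    2.211]
```

View pics/w17c.png

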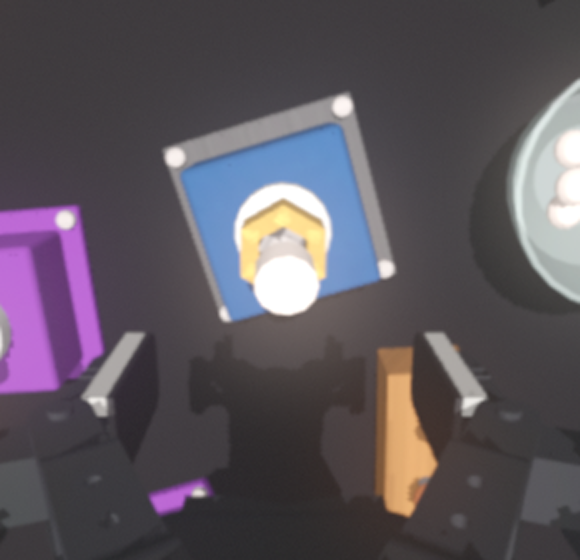

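Emit:
apply_moves --plan '[-0.015,-0.01,-0.02,0,0,0,-0.04,-0.026,-0.02,0,0,0,-0.065,-0.043,-0.02,0,0,0,-0.09,-0.06,-0.02,0,0,0,-0.115,-0.075,-0.02,0,0,0,-0.14,-0.09,-0.02,0,0,0,-0.165,-0.108,-0.02,0,0,0,-0.187,-0.122,-0.02,0,0,0,-0.187,-0.122,-0.02,0,0,0,-0.187,-0.122,-0.02,0,0,0]'

```text
clock: 20.68
eef_pos: [0.354, -0.0387, 0.2469]
tool_rot: [0.868, 0.496, -0.0, -0.0]
ft_force: [0.1, -0.0, -0.2]
grip_width: 0.07
```

```bash
python3 -c "
from h import *
st()
for n in ('scene','top'):
  c=optics.camera(n);np.save('pics/'+n+'9.npy',c,allow_pickle=True);save(c['pixels'],n+'9')
s=load('scene9');t=load('top9')
a=cv2.resize(s['pixels'][185:275,175:265],None,fx=6,fy=6,interpolation=2);b=cv2.resize(t['pixels'][120:195,240:330],None,fx=6,fy=6,interpolation=2)
save(a,'s9c');save(b,'t9c')
"
```

```text
t 20.68 pos [ 0.354  -0.0387  0.2469] yaw 59.54 tilt [-0.0011  0.0003] F [ 0.13 -0.05 -0.16] T [ 0.026 -0.08   0.061] w 0.07 j [-0.109 -0.053 -0.284  1.342  0.     1.994]
```

View pics/s9c.png

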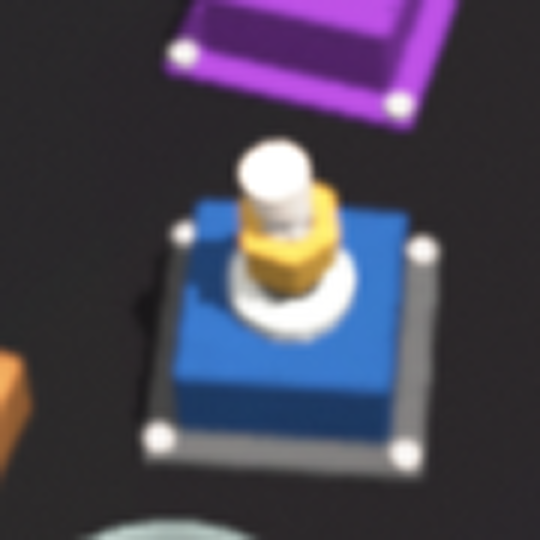

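View pics/t9c.png

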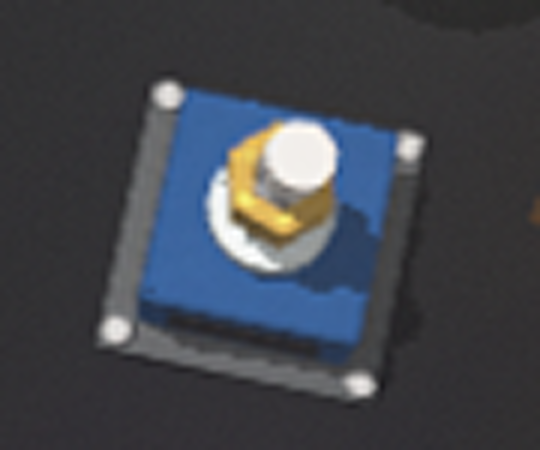

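View pics/scene9.png

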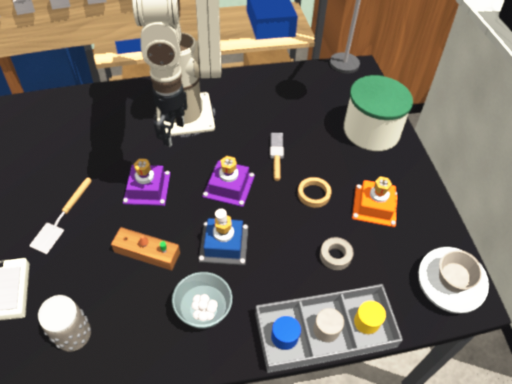

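```bash
python3 -c "
from h import *
s=load('scene9');t=load('top9')
f=lambda u,v,o:(o[0]+(u+.5)/6-.5,o[1]+(v+.5)/6-.5)
S=f(274,171,(175,185));T=f(300,156,(240,120))
print(tri([ray(s,S),ray(t,T)]),onz(s,S,.152),onz(t,T,.152))
Sn=f(289,231,(175,185))
# nut centre expected projections upright
for n,c in (('s',s),('t',t)): print(n,proj(c,[.5552,.0613,.1172]),proj(c,[.5552,.0613,.1542]))
print(S,T)
c=load('w17');X=onz(c,(110+(287.5)/2-.25,60+(286)/2-.25),.152);print('w head',X)
"
```

```text
(array([0.55430542, 0.05674041, 0.15317026]), [np.float64(3.65185599995035e-05), np.float64(3.651855999955871e-05)]) [0.55347906 0.05686311 0.152     ] [0.55463632 0.05658093 0.152     ]
s [222.35318093 220.99409725] [222.00976749 212.89707192]
t [286.35777207 149.36110936] [287.67582275 145.13813344]
(220.25, 213.08333333333334) (289.5833333333333, 145.58333333333334)
w head [0.55492145 0.05592011 0.152     ]
```

The last check disagrees with "upright". The head's top triangulates to (0.554, 0.057, 0.153). The height fits being fully home, but the head is about 4.5 mm off the nut axis (0.555, 0.061) towards −y, a lean of roughly 3.5 to 4°. The stone stood straight just after release, so it tipped while the collet was loose and the jaws then gripped it leaning. To fix it I'll ease the nut back a little, straighten the stone by its head, and retighten.

```bash
python3 -c "
from h import *
delta(.5551,.0614,.2269,59.64)"
```

```text
delta [0.1868, 0.1217, 0.0203] [-0.0003, -0.0002, -0.0002]
```

Emit:
apply_moves --plan '[0.025,0.016,0,0,0,0,0.05,0.033,0,0,0,0,0.08,0.052,0,0,0,0,0.11,0.072,0,0,0,0,0.135,0.088,0,0,0,0,0.16,0.104,0,0,0,0,0.178,0.116,0.0,0,0,0,0.187,0.122,0.0,0,0,0,0.187,0.122,0.01,0,0,0,0.187,0.122,0.02,0,0,0,0.187,0.122,0.02,0,0,0]'

```text
clock: 21.7
eef_pos: [0.5532, 0.0613, 0.2237]
tool_rot: [0.867, 0.497, -0.003, -0.001]
ft_force: [-0.6, -0.4, -0.6]
grip_width: 0.0701
```

```bash
python3 -c "
from h import *
c=shot('w18');delta(.5551,.0614,.0873,59.64)"
```

```text
t 21.7 pos [0.5532 0.0613 0.2237] yaw 59.67 tilt [-0.0067 -0.0008] F [-0.61 -0.39 -0.63] T [-0.003  0.086  0.001] w 0.0701 j [ 0.11   0.362  0.153  1.369 -0.     2.211]
delta [0.0016, 0.002, 0.1378] [-0.0042, 0.0032, -0.0]
```

View pics/w18.png

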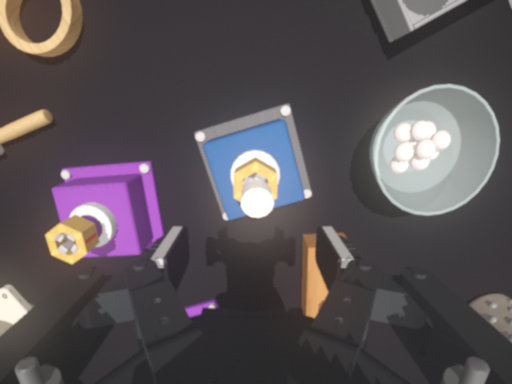

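Emit:
apply_moves --plan '[0,0,0.0,0,0,0,0,0,0.02,0,0,0,0,0,0.04,0,0,0,0,0,0.055,0,0,0,0,0,0.07,0,0,0,0,0,0.082,0,0,0,0,0,0.094,0,0,0,0,0,0.106,0,0,0,0,0,0.118,0,0,0,0,0,0.118,0,0,0]'

```text
clock: 22.58
eef_pos: [0.5534, 0.0607, 0.1081]
tool_rot: [0.868, 0.497, -0.002, -0.001]
ft_force: [-0.6, 0.6, -0.4]
grip_width: 0.07
```

```bash
python3 -c "
from h import *
c=shot('w19');save(cv2.resize(c['pixels'][120:360,120:385],None,fx=2.5,fy=2.5,interpolation=2)[:600],'w19c');delta(.5551,.0614,.0873,59.64)"
```

```text
t 22.58 pos [0.5534 0.0607 0.1081] yaw 59.6 tilt [-0.0033 -0.0004] F [-0.63  0.62 -0.44] T [ 0.058 -0.007  0.02 ] w 0.07 j [ 0.109  0.435 -0.049  1.09   0.     2.211]
delta [0.0011, 0.0006, 0.0219] [-0.0015, 0.0011, -0.0008]
```

View pics/w19c.png

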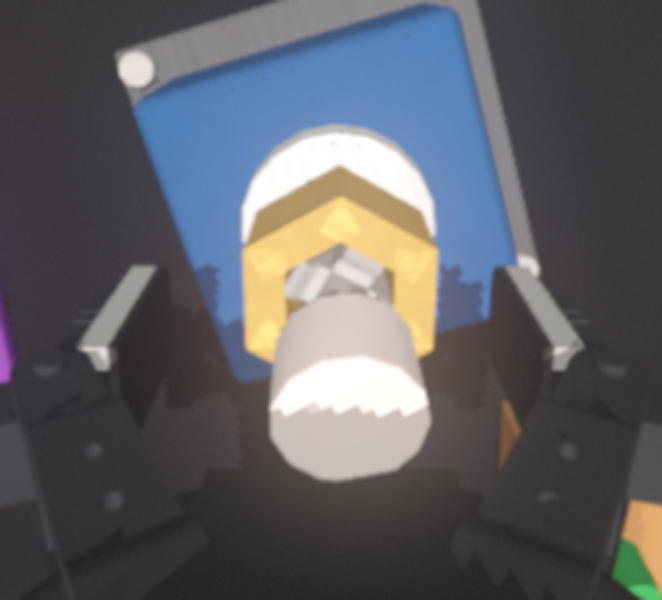

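Emit:
apply_moves --plan '[0.001,0.0005,0.006,0,0,0,0.001,0.0005,0.012,0,0,0,0.001,0.0005,0.017,0,0,0,0.001,0.0005,0.021,0,0,0,0.001,0.0005,0.021,0,0,0,0.001,0.0005,0.021,0,0,0]'

```text
clock: 23.13
eef_pos: [0.5559, 0.0619, 0.0883]
tool_rot: [0.868, 0.497, -0.0, -0.0]
ft_force: [-0.4, 0.7, -0.2]
grip_width: 0.0701
```

```bash
python3 -c "
from h import *
st();delta(.5551,.0614,.0873,59.64)"
```

```text
t 23.13 pos [0.5559 0.0619 0.0883] yaw 59.64 tilt [-0.0007 -0.0001] F [-0.43  0.71 -0.15] T [-0.006 -0.041  0.036] w 0.0701 j [ 0.111  0.457 -0.071  1.044 -0.     2.212]
delta [-0.0008, -0.0004, 0.001] [-0.0006, 0.0004, -0.0001]
```

Trim back, close on the nut, and loosen by about 0.35 rad (counter-clockwise).

Emit:
apply_moves --plan '[-0.0008,-0.0004,0.0005,0,0,0,-0.0008,-0.0004,0.0005,0,0,0,-0.0008,-0.0004,0.0005,0,0,0,-0.0008,-0.0004,0.0005,0,0,0,-0.0008,-0.0004,0.0005,0,0,0,-0.0008,-0.0004,0.0005,0,0,0,-0.0008,-0.0004,0.0005,0,0,0]' --grip 0.03

```text
clock: 23.72
eef_pos: [0.556, 0.0611, 0.0887]
tool_rot: [0.868, 0.497, 0.001, 0.001]
ft_force: [0.7, -3.6, 4.2]
grip_width: 0.0412
```

```bash
python3 -c "
from h import *
st()
c=shot('w20');save(cv2.resize(c['pixels'][120:360,120:385],None,fx=2.5,fy=2.5,interpolation=2)[:600],'w20c')"
```

```text
t 23.72 pos [0.556  0.0611 0.0887] yaw 59.62 tilt [ 0.0015 -0.0005] F [ 0.74 -3.58  4.23] T [-0.479 -0.157  0.049] w 0.0412 j [ 1.100e-01  4.550e-01 -7.300e-02  1.041e+00 -1.000e-03  2.211e+00]
t 23.72 pos [0.556  0.0611 0.0887] yaw 59.62 tilt [ 0.0015 -0.0005] F [ 0.74 -3.58  4.23] T [-0.479 -0.157  0.049] w 0.0412 j [ 1.100e-01  4.550e-01 -7.300e-02  1.041e+00 -1.000e-03  2.211e+00]
```

View pics/w20c.png

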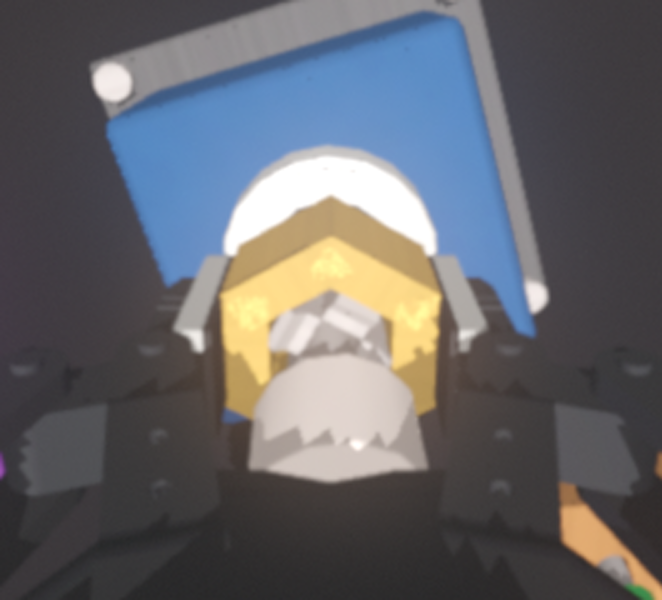

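Emit:
apply_moves --plan '[0,0,0,0,0,-0.04,0,0,0,0,0,-0.08,0,0,0,0,0,-0.12,0,0,0,0,0,-0.16,0,0,0,0,0,-0.2,0,0,0,0,0,-0.24,0,0,0,0,0,-0.28,0,0,0,0,0,-0.32,0,0,0,0,0,-0.36,0,0,0,0,0,-0.4,0,0,0,0,0,-0.42]'

```text
clock: 24.68
eef_pos: [0.5556, 0.0612, 0.0887]
tool_rot: [0.745, 0.667, 0.0, 0.0]
ft_force: [0.4, -0.6, 5.9]
grip_width: 0.0406
```

```bash
cp tq.txt tq1.txt; python3 -c "
from h import *
q()"
```

```text
t 24.68 turned 0.679 Tz -0.213 tau6 -0.162 F [ 0.4 -0.6  5.9] Txy [-0.42  0.16]
```

Emit:
apply_moves --plan '[0,0,0,0,0,0,0,0,0,0,0,0,0,0,0,0,0,0,0,0,0,0,0,0]' --grip 0.07

```text
clock: 25.02
eef_pos: [0.5549, 0.0617, 0.0875]
tool_rot: [0.745, 0.667, -0.0, -0.001]
ft_force: [0.5, -0.3, -0.0]
grip_width: 0.0699
```

Emit:
apply_moves --plan '[0,0,-0.01,0,0,0,0,0,-0.03,0,0,0,0,0,-0.05,0,0,0,0,0,-0.07,0,0,0,0,0,-0.09,0,0,0,0,0,-0.11,0,0,0,0,0,-0.125,0,0,0,0,0,-0.13,0,0,0,0,0,-0.13,0,0,0,0,0,-0.13,0,0,0]'

```text
clock: 25.85
eef_pos: [0.5552, 0.0615, 0.2179]
tool_rot: [0.745, 0.667, -0.0, -0.0]
ft_force: [0.1, -0.8, -0.5]
grip_width: 0.0699
```

```bash
python3 -c "
from h import *
c=shot('w21');save(cv2.resize(c['pixels'][60:340,110:400],None,fx=2,fy=2,interpolation=2),'w21c')
for n in ('scene','top'):
  c=optics.camera(n);np.save('pics/'+n+'21.npy',c,allow_pickle=True)
delta(.5551,.0614,.2,180)"
```

```text
t 25.85 pos [0.5552 0.0615 0.2179] yaw 83.7 tilt [-0.0002  0.    ] F [ 0.14 -0.8  -0.46] T [-0.006  0.003  0.034] w 0.0699 j [0.11  0.363 0.139 1.347 0.    1.791]
delta [0.0001, 0.0006, 0.0167] [-0.0025, -0.0019, -1.6808]
```

View pics/w21c.png

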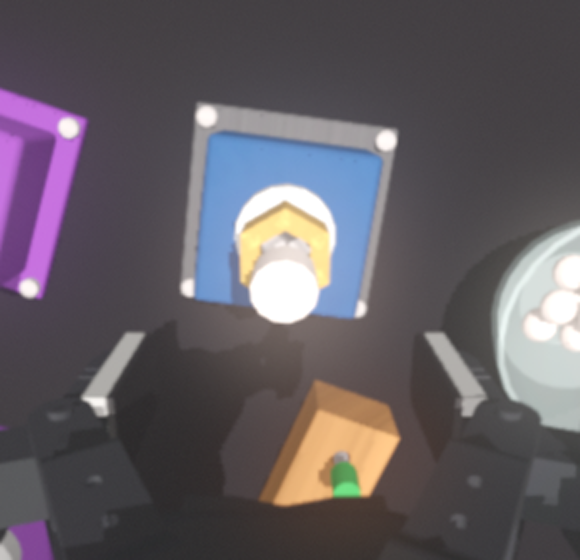

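Emit:
apply_moves --plan '[0,0,0,0,0,-0.12,0,0,0,0,0,-0.24,0,0,0,0,0,-0.36,0,0,0,0,0,-0.48,0,0,0,0,0,-0.6,0,0,0,0,0,-0.72,0,0,0,0,0,-0.84,0,0,0,0,0,-0.96,0,0,0,0,0,-1.08,0,0,0,0,0,-1.2,0,0,0,0,0,-1.32,0,0,0,0,0,-1.44]'

```text
clock: 27.0
eef_pos: [0.5547, 0.0613, 0.2168]
tool_rot: [0.117, 0.993, -0.0, -0.001]
ft_force: [1.5, -0.1, 0.2]
grip_width: 0.0703
```

Emit:
apply_moves --plan '[0,0,0,0,0,-0.12,0,0,0.01,0,0,-0.24,0,0,0.03,0,0,-0.24,0,0,0.05,0,0,-0.24,0,0,0.05,0,0,-0.24,0,0,0.05,0,0,-0.24]'

```text
clock: 27.5
eef_pos: [0.5538, 0.0613, 0.1663]
tool_rot: [0.0, 1.0, -0.0, -0.002]
ft_force: [0.1, 0.9, 0.9]
grip_width: 0.0701
```

```bash
python3 -c "
from h import *
c=shot('w22');save(cv2.resize(c['pixels'][60:340,110:400],None,fx=2,fy=2,interpolation=2),'w22c')
delta(.5554,.0613,.1265,180)
f=lambda u,v,o,k:(o[0]+(u+.5)/k-.5,o[1]+(v+.5)/k-.5)
s=load('scene21');t=load('top21')
save(np.hstack([cv2.resize(s['pixels'][195:245,195:255],None,fx=6,fy=6,interpolation=2),cv2.resize(t['pixels'][130:180,260:320],None,fx=6,fy=6,interpolation=2)]),'st21')
"
```

```text
t 27.5 pos [0.5538 0.0613 0.1663] yaw 179.95 tilt [-0.0048 -0.0005] F [0.11 0.94 0.86] T [-0.007 -0.025 -0.025] w 0.0701 j [0.11  0.392 0.045 1.229 0.    0.111]
delta [-0.0005, -0.0001, 0.0413] [-0.0001, -0.0017, -0.0008]
```

View pics/w22c.png

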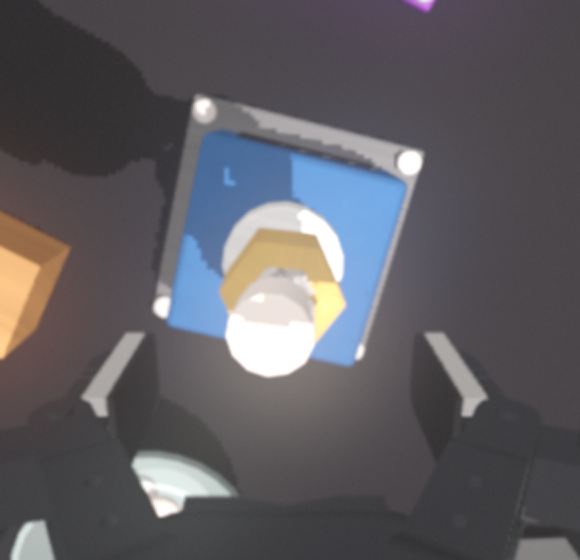

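View pics/st21.png

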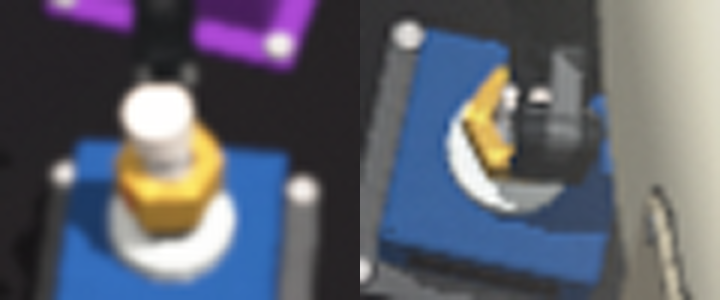

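The wrist view shows the head (crop 270) left of the nut centre (283): the lean is towards −y. The pads now close along y, so squaring up on the head will straighten it.

Emit:
apply_moves --plan '[0,0,0.01,0,0,0,0,0,0.02,0,0,0,0,0,0.03,0,0,0,0,0,0.037,0,0,0,0,0,0.04,0,0,0,0,0,0.04,0,0,0,0,0,0.04,0,0,0]'

```text
clock: 28.13
eef_pos: [0.5553, 0.0614, 0.1279]
tool_rot: [0.0, 1.0, -0.0, -0.0]
ft_force: [1.1, 0.1, 0.8]
grip_width: 0.0701
```

Emit:
apply_moves --plan '[0,0,0,0,0,0,0,0,0,0,0,0,0,0,0,0,0,0,0,0,0,0,0,0]' --grip 0.036

```text
clock: 28.47
eef_pos: [0.5557, 0.0612, 0.1286]
tool_rot: [0.0, 1.0, -0.0, 0.001]
ft_force: [0.7, 0.4, -0.4]
grip_width: 0.036
```

```bash
python3 -c "
from h import *
c=shot('w23');save(cv2.resize(c['pixels'][120:360,120:385],None,fx=2.5,fy=2.5,interpolation=2)[:600],'w23c')"
```

```text
t 28.47 pos [0.5557 0.0612 0.1286] yaw 179.95 tilt [ 0.0011 -0.0004] F [ 0.71  0.38 -0.37] T [-0.181 -0.015  0.069] w 0.036 j [ 1.100e-01  4.190e-01 -1.700e-02  1.134e+00 -1.000e-03  1.110e-01]
```

View pics/w23c.png

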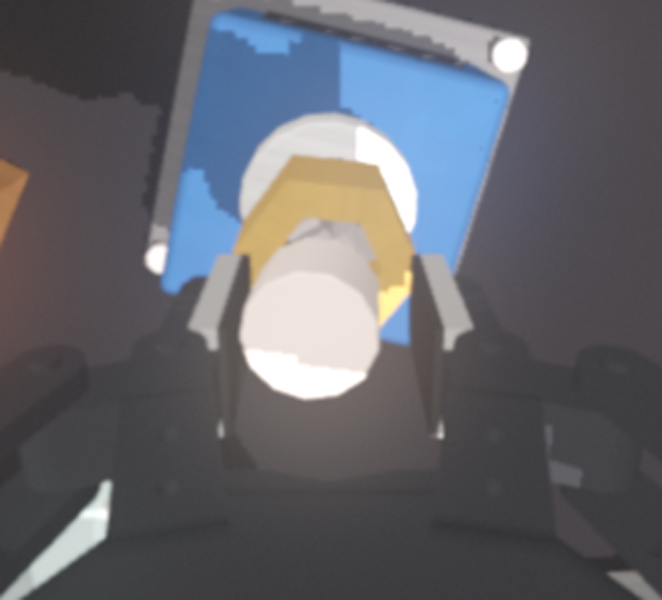

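Emit:
apply_moves --plan '[0,0,0,0,0,0,0,0,0,0,0,0]' --grip 0.032

```text
clock: 28.68
eef_pos: [0.5555, 0.0615, 0.1282]
tool_rot: [0.0, 1.0, 0.0, 0.0]
ft_force: [0.1, -1.0, -0.9]
grip_width: 0.0321
```

```bash
python3 -c "
from h import *
st()"
```

```text
t 28.68 pos [0.5555 0.0615 0.1282] yaw 179.95 tilt [0.0003 0.0002] F [ 0.06 -0.99 -0.88] T [-0.061 -0.03  -0.034] w 0.0321 j [ 0.11   0.419 -0.018  1.134  0.     0.111]
```

Emit:
apply_moves --plan '[0,0,0,0,0,0,0,0,0,0,0,0]' --grip 0.029

```text
clock: 28.85
eef_pos: [0.5555, 0.0611, 0.1283]
tool_rot: [0.0, 1.0, -0.0, 0.0]
ft_force: [-0.4, -2.0, 0.3]
grip_width: 0.0293
```

```bash
python3 -c "
from h import *
st()"
```

```text
t 28.85 pos [0.5555 0.0611 0.1283] yaw 179.94 tilt [ 0.0004 -0.0006] F [-0.41 -2.04  0.33] T [-0.311 -0.012  0.042] w 0.0293 j [ 1.100e-01  4.190e-01 -1.700e-02  1.134e+00 -1.000e-03  1.110e-01]
```

Emit:
apply_moves --plan '[0,0,0,0,0,0,0,0,0,0,0,0,0,0,0,0,0,0]' --grip 0.02

```text
clock: 29.1
eef_pos: [0.5555, 0.0609, 0.1283]
tool_rot: [0.001, 1.0, -0.001, 0.0]
ft_force: [0.3, -3.5, 1.6]
grip_width: 0.0259
```

```bash
python3 -c "
from h import *
c=shot('w24');save(cv2.resize(c['pixels'][120:360,120:385],None,fx=2.5,fy=2.5,interpolation=2)[:600],'w24c')"
```

```text
t 29.1 pos [0.5555 0.0609 0.1283] yaw 179.93 tilt [ 0.0004 -0.001 ] F [ 0.31 -3.47  1.6 ] T [-0.802 -0.043 -0.03 ] w 0.0259 j [ 1.100e-01  4.190e-01 -1.800e-02  1.134e+00 -1.000e-03  1.110e-01]
```

View pics/w24c.png

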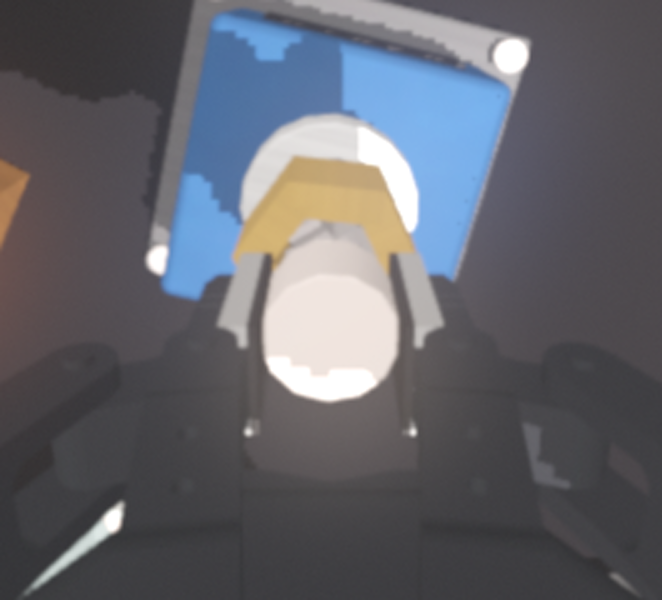

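Straightened with only about 3.5 N sideways. I'll overshoot slightly to take out the spring-back, press gently down to check it is still home, then release and look.

Emit:
apply_moves --plan '[0,0.0007,0,0,0,0,0,0.0014,0,0,0,0,0,0.0014,0,0,0,0]'

```text
clock: 29.4
eef_pos: [0.5555, 0.0612, 0.1283]
tool_rot: [0.001, 1.0, -0.002, 0.0]
ft_force: [0.1, -7.0, 2.3]
grip_width: 0.0259
```

```bash
python3 -c "
from h import *
st()"
```

```text
t 29.4 pos [0.5555 0.0612 0.1283] yaw 179.9 tilt [ 0.0004 -0.0037] F [ 0.13 -7.02  2.3 ] T [-1.629 -0.041 -0.045] w 0.0259 j [ 0.112  0.419 -0.017  1.135 -0.004  0.113]
```

Emit:
apply_moves --plan '[0,-0.0006,0.0005,0,0,0,0,-0.0012,0.001,0,0,0]'

```text
clock: 29.57
eef_pos: [0.5557, 0.061, 0.1282]
tool_rot: [0.001, 1.0, -0.001, 0.001]
ft_force: [-1.1, -3.4, 9.1]
grip_width: 0.0263
```

```bash
python3 -c "
from h import *
st()"
```

```text
t 29.57 pos [0.5557 0.061  0.1282] yaw 179.92 tilt [ 0.0012 -0.001 ] F [-1.07 -3.42  9.05] T [-0.885  0.401  0.028] w 0.0263 j [ 1.100e-01  4.190e-01 -1.800e-02  1.133e+00 -1.000e-03  1.110e-01]
```

Emit:
apply_moves --plan '[0,0.0003,-0.0007,0,0,0,0,0.0003,-0.0007,0,0,0]'

```text
clock: 29.73
eef_pos: [0.5556, 0.061, 0.1282]
tool_rot: [0.001, 1.0, -0.001, 0.0]
ft_force: [-0.2, -4.8, 3.7]
grip_width: 0.0262
```

Emit:
apply_moves --plan '[0,0,0,0,0,0,0,0,0,0,0,0,0,0,0,0,0,0]' --grip 0.045

```text
clock: 29.98
eef_pos: [0.555, 0.0628, 0.1274]
tool_rot: [0.0, 1.0, 0.001, -0.0]
ft_force: [-0.1, -0.1, -0.5]
grip_width: 0.0449
```

```bash
python3 -c "
from h import *
c=shot('w25');save(cv2.resize(c['pixels'][120:360,120:385],None,fx=2.5,fy=2.5,interpolation=2)[:600],'w25c')"
```

```text
t 29.98 pos [0.555  0.0628 0.1274] yaw 179.99 tilt [-0.0009  0.0016] F [-0.14 -0.08 -0.46] T [-0.008  0.002 -0.028] w 0.0449 j [ 0.112  0.42  -0.018  1.133  0.002  0.112]
```

View pics/w25c.png

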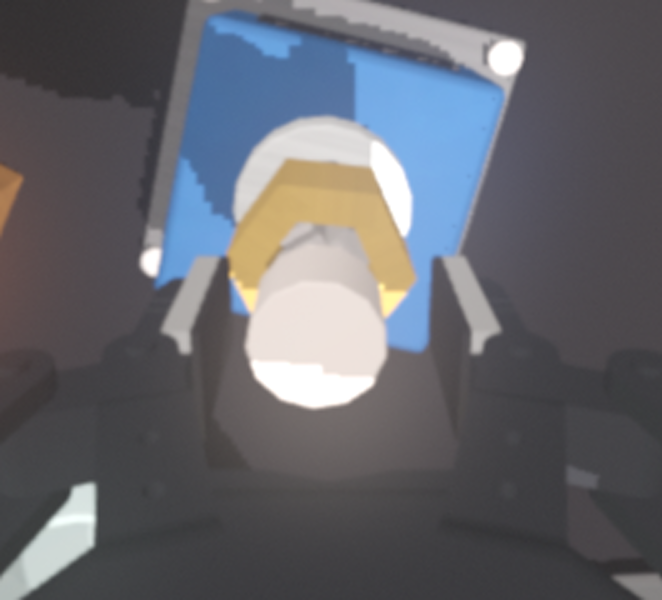

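The head now sits within about 0.5 mm of the nut axis, and stays there when released. I'll turn to the next nut flat (yaw 143.7°) and regrip the nut.

Emit:
apply_moves --plan '[0,0,0,0,0,0,0,0,0,0,0,0,0,-0.0005,0,0,0,0.1,0,-0.001,0,0,0,0.2,0,-0.0014,0,0,0,0.3,0,-0.0014,0,0,0,0.4,0,-0.0014,0,0,0,0.5,0,-0.0014,0,0,0,0.6,0,-0.0014,0,0,0,0.633,0,-0.0014,0,0,0,0.633]' --grip 0.07

```text
clock: 30.87
eef_pos: [0.5553, 0.0607, 0.1277]
tool_rot: [0.312, 0.95, 0.0, -0.0]
ft_force: [0.1, -0.2, 0.0]
grip_width: 0.0697
```

```bash
python3 -c "
from h import *
c=shot('w26');save(cv2.resize(c['pixels'][90:320,150:355],None,fx=3,fy=3,interpolation=2)[:600],'w26c')
delta(.5552,.0614,.0875,143.7)"
```

```text
t 30.87 pos [0.5553 0.0607 0.1277] yaw 143.67 tilt [-0.0002  0.0003] F [ 0.05 -0.24  0.04] T [ 0.023 -0.006  0.   ] w 0.0697 j [ 0.109  0.419 -0.018  1.133  0.     0.743]
delta [0.0005, 0.0005, 0.0402] [0.0001, -0.0003, 0.0008]
```

View pics/w26c.png

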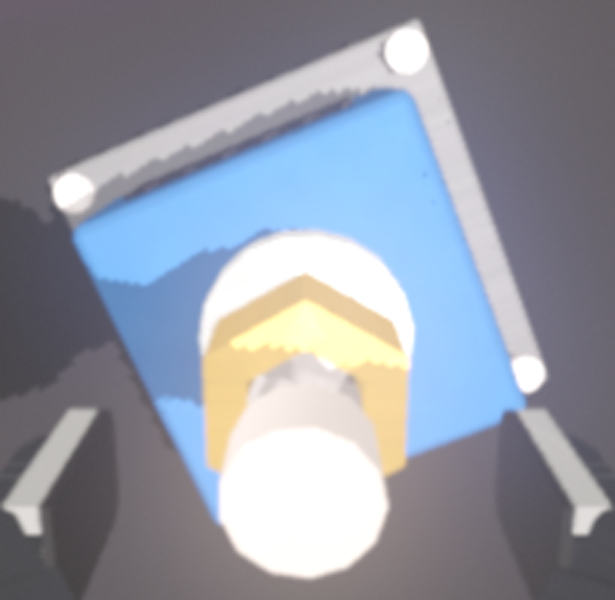

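Emit:
apply_moves --plan '[0.0005,0.0005,0.006,0,0,0,0.0005,0.0005,0.013,0,0,0,0.0005,0.0005,0.02,0,0,0,0.0005,0.0005,0.026,0,0,0,0.0005,0.0005,0.032,0,0,0,0.0005,0.0005,0.037,0,0,0,0.0005,0.0005,0.04,0,0,0,0.0005,0.0005,0.04,0,0,0,0.0005,0.0005,0.04,0,0,0]'

```text
clock: 31.67
eef_pos: [0.5552, 0.0612, 0.0876]
tool_rot: [0.312, 0.95, -0.0, -0.0]
ft_force: [0.3, -0.1, 1.3]
grip_width: 0.0701
```

```bash
python3 -c "
from h import *
st()"
```

```text
t 31.67 pos [0.5552 0.0612 0.0876] yaw 143.69 tilt [-0.0003 -0.    ] F [ 0.31 -0.05  1.32] T [ 0.     0.013 -0.023] w 0.0701 j [ 0.11   0.456 -0.075  1.041  0.     0.744]
```

Emit:
apply_moves --plan '[0,0,0,0,0,0,0,0,0,0,0,0,0,0,0,0,0,0,0,0,0,0,0,0,0,0,0,0,0,0,0,0,0,0,0,0]' --grip 0.03

```text
clock: 32.17
eef_pos: [0.5552, 0.0606, 0.0886]
tool_rot: [0.312, 0.95, -0.0, 0.0]
ft_force: [-2.8, -2.1, 5.5]
grip_width: 0.0411
```

```bash
python3 -c "
from h import *
c=shot('w27');save(cv2.resize(c['pixels'][120:360,120:385],None,fx=2.5,fy=2.5,interpolation=2)[:600],'w27c')"
```

```text
t 32.17 pos [0.5552 0.0606 0.0886] yaw 143.66 tilt [ 0.0004 -0.0011] F [-2.78 -2.13  5.47] T [-0.535  0.604  0.071] w 0.0411 j [ 1.090e-01  4.540e-01 -7.500e-02  1.042e+00 -1.000e-03  7.440e-01]
```

View pics/w27c.png

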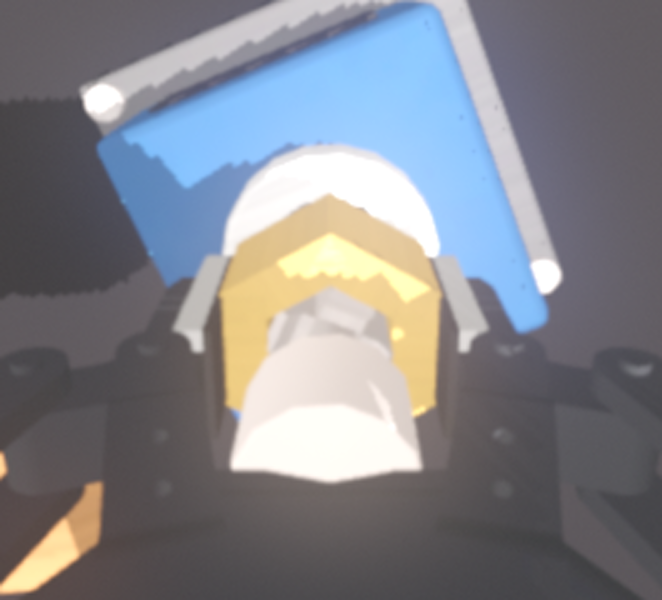

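The head is still straight over the nut. Retighten in small steps with readings.

Emit:
apply_moves --plan '[0,0,0,0,0,0.02,0,0,0,0,0,0.04]'

```text
clock: 32.38
eef_pos: [0.5552, 0.0606, 0.0886]
tool_rot: [0.331, 0.944, -0.0, 0.0]
ft_force: [-3.4, -2.2, 5.8]
grip_width: 0.0404
```

```bash
mv tq.txt tqold.txt; sed -i 's/122.645-y/182.645-y/' h.py; cp /dev/null tq.txt; python3 -c "
from h import *
q()"
```

```text
t 32.38 turned 0.721 Tz 0.315 tau6 0.062 F [-3.4 -2.2  5.8] Txy [-0.58  0.56]
```

Emit:
apply_moves --plan '[0,0,0,0,0,0.02]'

```text
clock: 32.47
eef_pos: [0.5552, 0.0606, 0.0886]
tool_rot: [0.34, 0.94, -0.0, 0.0]
ft_force: [-2.1, -3.5, 5.0]
grip_width: 0.0411
```

```bash
python3 -c "
from h import *
q()"
```

```text
t 32.47 turned 0.741 Tz 0.282 tau6 0.077 F [-2.1 -3.5  5. ] Txy [-0.55  0.56]
```

Emit:
apply_moves --plan '[0,0,0,0,0,0.02]'

```text
clock: 32.55
eef_pos: [0.5552, 0.0606, 0.0886]
tool_rot: [0.35, 0.937, -0.0, 0.0]
ft_force: [-2.7, -2.6, 5.5]
grip_width: 0.041
```

```bash
python3 -c "
from h import *
q()"
```

```text
t 32.55 turned 0.761 Tz 0.236 tau6 0.085 F [-2.7 -2.6  5.5] Txy [-0.6   0.56]
```

Emit:
apply_moves --plan '[0,0,0,0,0,0.02]'

```text
clock: 32.63
eef_pos: [0.5552, 0.0607, 0.0886]
tool_rot: [0.359, 0.933, -0.0, 0.0]
ft_force: [-2.7, -2.6, 5.7]
grip_width: 0.0412
```

```bash
python3 -c "
from h import *
q()"
```

```text
t 32.63 turned 0.781 Tz 0.327 tau6 0.092 F [-2.7 -2.6  5.7] Txy [-0.6   0.56]
```

Emit:
apply_moves --plan '[0,0,0,0,0,0.02]'

```text
clock: 32.72
eef_pos: [0.5552, 0.0607, 0.0886]
tool_rot: [0.368, 0.93, -0.0, 0.0]
ft_force: [-2.4, -3.2, 5.9]
grip_width: 0.0407
```

```bash
python3 -c "
from h import *
q()"
```

```text
t 32.72 turned 0.801 Tz 0.304 tau6 0.099 F [-2.4 -3.2  5.9] Txy [-0.57  0.54]
```

Emit:
apply_moves --plan '[0,0,0,0,0,0.02,0,0,0,0,0,0.04]'

```text
clock: 32.88
eef_pos: [0.5553, 0.0607, 0.0886]
tool_rot: [0.387, 0.922, -0.0, 0.0]
ft_force: [-2.7, -2.6, 5.7]
grip_width: 0.0408
```

```bash
python3 -c "
from h import *
q()"
```

```text
t 32.88 turned 0.841 Tz 0.313 tau6 0.115 F [-2.7 -2.6  5.7] Txy [-0.58  0.49]
```

Emit:
apply_moves --plan '[0,0,0,0,0,0.02,0,0,0,0,0,0.04]'

```text
clock: 33.05
eef_pos: [0.5552, 0.0607, 0.0886]
tool_rot: [0.405, 0.914, -0.0, 0.0]
ft_force: [-3.1, -2.3, 5.2]
grip_width: 0.0409
```

```bash
python3 -c "
from h import *
q()"
```

```text
t 33.05 turned 0.880 Tz 0.311 tau6 0.131 F [-3.1 -2.3  5.2] Txy [-0.58  0.51]
```

Emit:
apply_moves --plan '[0,0,0,0,0,0.02]'

```text
clock: 33.13
eef_pos: [0.5553, 0.0607, 0.0886]
tool_rot: [0.414, 0.91, -0.0, 0.0]
ft_force: [-2.9, -1.9, 5.4]
grip_width: 0.0406
```

```bash
python3 -c "
from h import *
q()"
```

```text
t 33.13 turned 0.900 Tz 0.279 tau6 0.139 F [-2.9 -1.9  5.4] Txy [-0.61  0.55]
```

Emit:
apply_moves --plan '[0,0,0,0,0,0.02]'

```text
clock: 33.22
eef_pos: [0.5553, 0.0607, 0.0886]
tool_rot: [0.423, 0.906, -0.0, 0.001]
ft_force: [-3.2, -3.1, 5.9]
grip_width: 0.041
```

```bash
python3 -c "
from h import *
q()"
```

```text
t 33.22 turned 0.920 Tz 0.323 tau6 0.147 F [-3.2 -3.1  5.9] Txy [-0.58  0.54]
```

Emit:
apply_moves --plan '[0,0,0,0,0,0.02]'

```text
clock: 33.3
eef_pos: [0.5553, 0.0607, 0.0886]
tool_rot: [0.432, 0.902, -0.0, 0.001]
ft_force: [-3.1, -3.0, 5.6]
grip_width: 0.0411
```

```bash
python3 -c "
from h import *
q()"
```

```text
t 33.30 turned 0.940 Tz 0.303 tau6 0.156 F [-3.1 -3.   5.6] Txy [-0.65  0.53]
```

Here tau6 rises faster than the wrist torque, so it drifts with joint angle. From now on I'll trust the wrist Tz, smoothed.

Emit:
apply_moves --plan '[0,0,0,0,0,0.02]'

```text
clock: 33.38
eef_pos: [0.5553, 0.0607, 0.0886]
tool_rot: [0.441, 0.897, -0.0, 0.0]
ft_force: [-2.1, -2.6, 5.8]
grip_width: 0.0409
```

```bash
python3 -c "
from h import *
q()"
```

```text
t 33.38 turned 0.960 Tz 0.302 tau6 0.164 F [-2.1 -2.6  5.8] Txy [-0.61  0.57]
```

Emit:
apply_moves --plan '[0,0,0,0,0,0.02]'

```text
clock: 33.47
eef_pos: [0.5553, 0.0607, 0.0886]
tool_rot: [0.45, 0.893, -0.0, 0.001]
ft_force: [-1.7, -3.4, 5.4]
grip_width: 0.0413
```

```bash
python3 -c "
from h import *
q()"
```

```text
t 33.47 turned 0.980 Tz 0.425 tau6 0.173 F [-1.7 -3.4  5.4] Txy [-0.59  0.54]
```

Emit:
apply_moves --plan '[0,0,0,0,0,0.02]'

```text
clock: 33.55
eef_pos: [0.5553, 0.0607, 0.0886]
tool_rot: [0.459, 0.888, -0.0, 0.001]
ft_force: [-1.9, -2.4, 5.5]
grip_width: 0.0412
```

```bash
python3 -c "
from h import *
q()"
```

```text
t 33.55 turned 1.000 Tz 0.355 tau6 0.181 F [-1.9 -2.4  5.5] Txy [-0.56  0.55]
```

Emit:
apply_moves --plan '[0,0,0,0,0,0.02]'

```text
clock: 33.63
eef_pos: [0.5553, 0.0607, 0.0886]
tool_rot: [0.468, 0.884, -0.0, 0.001]
ft_force: [-2.7, -2.9, 5.0]
grip_width: 0.041
```

```bash
python3 -c "
from h import *
q()"
```

```text
t 33.63 turned 1.020 Tz 0.351 tau6 0.190 F [-2.7 -2.9  5. ] Txy [-0.58  0.52]
```

Emit:
apply_moves --plan '[0,0,0,0,0,0.02]'

```text
clock: 33.72
eef_pos: [0.5553, 0.0607, 0.0886]
tool_rot: [0.477, 0.879, -0.0, 0.001]
ft_force: [-2.8, -1.9, 4.9]
grip_width: 0.041
```

```bash
python3 -c "
from h import *
q()"
```

```text
t 33.72 turned 1.040 Tz 0.465 tau6 0.199 F [-2.8 -1.9  4.9] Txy [-0.57  0.55]
```

Emit:
apply_moves --plan '[0,0,0,0,0,0.02]'

```text
clock: 33.8
eef_pos: [0.5553, 0.0607, 0.0886]
tool_rot: [0.486, 0.874, -0.0, 0.001]
ft_force: [-2.8, -3.0, 6.4]
grip_width: 0.0409
```

```bash
python3 -c "
from h import *
q()
A=np.array([eval(l) for l in open('tq.txt')]);print(np.polyfit(A[:,1]-A[-1,1],A[:,2],1),np.polyfit(A[-8:,1]-A[-1,1],A[-8:,2],1))"
```

```text
t 33.80 turned 1.060 Tz 0.377 tau6 0.208 F [-2.8 -3.   6.4] Txy [-0.62  0.49]
[0.3412798  0.38506151] [0.75604662 0.41534221]
```

Emit:
apply_moves --plan '[0,0,0,0,0,0.02]'

```text
clock: 33.88
eef_pos: [0.5553, 0.0607, 0.0886]
tool_rot: [0.494, 0.869, -0.0, 0.001]
ft_force: [-2.7, -2.9, 4.4]
grip_width: 0.0409
```

```bash
python3 -c "
from h import *
q()"
```

```text
t 33.88 turned 1.080 Tz 0.404 tau6 0.217 F [-2.7 -2.9  4.4] Txy [-0.64  0.52]
```

Emit:
apply_moves --plan '[0,0,0,0,0,0.02]'

```text
clock: 33.97
eef_pos: [0.5553, 0.0607, 0.0886]
tool_rot: [0.503, 0.864, -0.0, 0.001]
ft_force: [-1.9, -3.1, 4.8]
grip_width: 0.041
```

```bash
python3 -c "
from h import *
q()"
```

```text
t 33.97 turned 1.100 Tz 0.426 tau6 0.226 F [-1.9 -3.1  4.8] Txy [-0.53  0.52]
```

Emit:
apply_moves --plan '[0,0,0,0,0,0.02]'

```text
clock: 34.05
eef_pos: [0.5554, 0.0607, 0.0886]
tool_rot: [0.512, 0.859, -0.0, 0.001]
ft_force: [-2.0, -2.5, 5.5]
grip_width: 0.041
```

```bash
cat > fit2.py <<'E'
from h import *
q()
from scipy.optimize import curve_fit
A=np.array([eval(l) for l in open('tq.txt')])
for b in (.25,.26,.27):
  f=lambda x,k,a:b+k*np.maximum(0,x-a)
  p,cv=curve_fit(f,A[:,1],A[:,2],[.4,.75]);print(b,p,np.sqrt(np.diag(cv)),'Tz',f(A[-1,1],*p),'rise',f(A[-1,1],*p)-b)
print('tail',np.polyfit(A[-9:,1]-A[-1,1],A[-9:,2],1),A[-5:,2].mean())
E
python3 fit2.py
```

```text
t 34.05 turned 1.120 Tz 0.416 tau6 0.235 F [-2.  -2.5  5.5] Txy [-0.57  0.51]
0.25 [0.37021773 0.6780962 ] [0.07238077 0.05468585] Tz 0.4136414225054118 rise 0.1636414225054118
0.26 [0.43537229 0.74994756] [0.08648276 0.04568373] Tz 0.42115855938722613 rise 0.16115855938722612
0.27 [0.41490227 0.76063319] [0.09384427 0.05144168] Tz 0.41914782861948585 rise 0.14914782861948583
tail [0.48625919 0.42996774] 0.4173815419224317
```

Emit:
apply_moves --plan '[0,0,0,0,0,0.02]'

```text
clock: 34.13
eef_pos: [0.5553, 0.0607, 0.0886]
tool_rot: [0.52, 0.854, -0.0, 0.001]
ft_force: [-2.3, -3.4, 5.5]
grip_width: 0.0413
```

```bash
python3 fit2.py
```

```text
t 34.13 turned 1.140 Tz 0.383 tau6 0.244 F [-2.3 -3.4  5.5] Txy [-0.56  0.49]
0.25 [0.34727108 0.66633929] [0.06724901 0.0585066 ] Tz 0.41451902217012404 rise 0.16451902217012404
0.26 [0.38467375 0.72632203] [0.07347978 0.04884645] Tz 0.4191646844282777 rise 0.1591646844282777
0.27 [0.39650911 0.76063295] [0.07860615 0.04605861] Tz 0.42045715148118346 rise 0.15045715148118344
tail [0.08463527 0.40691502] 0.4010360616162062
```

Emit:
apply_moves --plan '[0,0,0,0,0,0,0,0,0,0,0,0,0,0,0,0,0,0,0,0,0,0,0,0,0,0,0,0,0,0]' --grip 0.07

```text
clock: 34.55
eef_pos: [0.5553, 0.0614, 0.0877]
tool_rot: [0.52, 0.854, 0.0, -0.0]
ft_force: [-0.7, 0.6, -0.7]
grip_width: 0.07
```

```bash
python3 -c "
from h import *
c=shot('w30');save(cv2.resize(c['pixels'][120:360,120:385],None,fx=2.5,fy=2.5,interpolation=2)[:600],'w30c')"
```

```text
t 34.55 pos [0.5553 0.0614 0.0877] yaw 117.34 tilt [-0.0001  0.0002] F [-0.67  0.57 -0.74] T [ 0.002 -0.051 -0.023] w 0.07 j [ 0.11   0.456 -0.075  1.04   0.     1.204]
```

View pics/w30c.png

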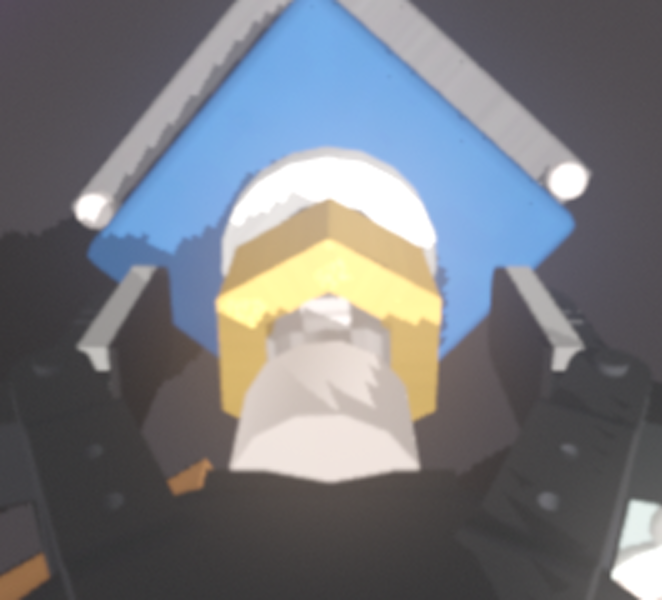

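The estimated rise is 0.15 to 0.165, slightly low in the window. I'll regrip and add a small final nudge of 0.04 rad.

Emit:
apply_moves --plan '[0,0,0,0,0,0,0,0,0,0,0,0,0,0,0,0,0,0,0,0,0,0,0,0,0,0,0,0,0,0]' --grip 0.03

```text
clock: 35.02
eef_pos: [0.5551, 0.0612, 0.0881]
tool_rot: [0.52, 0.854, -0.0, -0.0]
ft_force: [-2.2, -0.1, 2.4]
grip_width: 0.0411
```

Emit:
apply_moves --plan '[0,0,0,0,0,0.01,0,0,0,0,0,0.02]'

```text
clock: 35.18
eef_pos: [0.5551, 0.0612, 0.088]
tool_rot: [0.529, 0.849, -0.0, 0.0]
ft_force: [-1.7, -0.3, 3.7]
grip_width: 0.0411
```

```bash
python3 fit2.py
```

```text
t 35.18 turned 1.160 Tz 0.485 tau6 0.337 F [-1.7 -0.3  3.7] Txy [-0.15  0.41]
0.25 [0.38241014 0.68446008] [0.06505545 0.05063449] Tz 0.4318478689855657 rise 0.1818478689855657
0.26 [0.43847731 0.751581  ] [0.07628584 0.04382636] Tz 0.43907854678456326 rise 0.17907854678456325
0.27 [0.41762983 0.76063325] [0.08226218 0.04937642] Tz 0.4367837353600377 rise 0.16678373536003765
tail [0.47134442 0.44448161] 0.42269321928645687
```

Emit:
apply_moves --plan '[0,0,0,0,0,0.02]'

```text
clock: 35.27
eef_pos: [0.5551, 0.0612, 0.088]
tool_rot: [0.537, 0.843, -0.0, 0.0]
ft_force: [-2.3, -0.8, 3.7]
grip_width: 0.0409
```

```bash
python3 fit2.py
```

```text
t 35.27 turned 1.181 Tz 0.417 tau6 0.186 F [-2.3 -0.8  3.7] Txy [-0.15  0.55]
0.25 [0.37079543 0.67860745] [0.0599788  0.05090138] Tz 0.43618807547451377 rise 0.18618807547451377
0.26 [0.41898857 0.7445185 ] [0.0702643  0.04525292] Tz 0.4427713968084591 rise 0.1827713968084591
0.27 [0.40750245 0.76063318] [0.07530243 0.0484769 ] Tz 0.44119414438261206 rise 0.17119414438261205
tail [0.28952654 0.43700707] 0.4253896992705156
```

Now 0.17 to 0.185 by the fits. Stop, release, raise straight up, back off and check.

Emit:
apply_moves --plan '[0,0,0,0,0,0,0,0,0,0,0,0,0,0,0,0,0,0,0,0,0,0,0,0,0,0,0,0,0,0]' --grip 0.07

```text
clock: 35.68
eef_pos: [0.5554, 0.0612, 0.0876]
tool_rot: [0.537, 0.844, 0.0, -0.0]
ft_force: [-0.1, 0.2, -0.8]
grip_width: 0.0699
```

Emit:
apply_moves --plan '[0,0,-0.005,0,0,0,0,0,-0.015,0,0,0,0,0,-0.03,0,0,0,0,0,-0.045,0,0,0,0,0,-0.06,0,0,0,0,0,-0.08,0,0,0,0,0,-0.1,0,0,0,0,0,-0.12,0,0,0,0,0,-0.135,0,0,0,0,0,-0.15,0,0,0,0,0,-0.15,0,0,0,0,0,-0.15,0,0,0]'

```text
clock: 36.68
eef_pos: [0.556, 0.0613, 0.2393]
tool_rot: [0.537, 0.844, 0.001, 0.001]
ft_force: [-0.2, 0.6, -0.5]
grip_width: 0.07
```

```bash
python3 -c "
from h import *
c=shot('w31');yw=59.5;delta(.354,-.0387,.247,118)"
```

```text
t 36.68 pos [0.556  0.0613 0.2393] yaw 115.04 tilt [0.0033 0.0004] F [-0.18  0.62 -0.51] T [-0.001 -0.046  0.036] w 0.07 j [0.11  0.354 0.182 1.395 0.    1.244]
delta [-0.0054, -0.2246, -0.0092] [0.0006, 0.0002, -0.0517]
```

Emit:
apply_moves --plan '[0,-0.015,-0.008,0,0,0,-0.001,-0.04,-0.008,0,0,0,-0.002,-0.07,-0.008,0,0,0,-0.003,-0.1,-0.008,0,0,0,-0.004,-0.13,-0.008,0,0,0,-0.005,-0.16,-0.008,0,0,0,-0.005,-0.19,-0.008,0,0,0,-0.005,-0.215,-0.008,0,0,0,-0.005,-0.224,-0.008,0,0,0,-0.005,-0.224,-0.008,0,0,0,-0.005,-0.224,-0.008,0,0,0]'

```text
clock: 37.65
eef_pos: [0.3548, -0.0381, 0.2456]
tool_rot: [0.537, 0.843, 0.0, 0.0]
ft_force: [0.1, 0.1, 0.4]
grip_width: 0.0698
```

```bash
python3 -c "
from h import *
st()
for n in ('scene','top'):
  c=optics.camera(n);np.save('pics/'+n+'32.npy',c,allow_pickle=True);save(c['pixels'],n+'32')
s=load('scene32');t=load('top32')
a=cv2.resize(s['pixels'][185:255,180:260],None,fx=6,fy=6,interpolation=2)
b=cv2.resize(t['pixels'][120:190,245:325],None,fx=6,fy=6,interpolation=2)
save(a,'s32c');save(b,'t32c')
"
```

```text
t 37.65 pos [ 0.3548 -0.0381  0.2456] yaw 115.0 tilt [0.0006 0.0003] F [0.14 0.08 0.36] T [-0.025  0.006 -0.023] w 0.0698 j [-0.107 -0.053 -0.286  1.337  0.     1.027]
```

View pics/s32c.png

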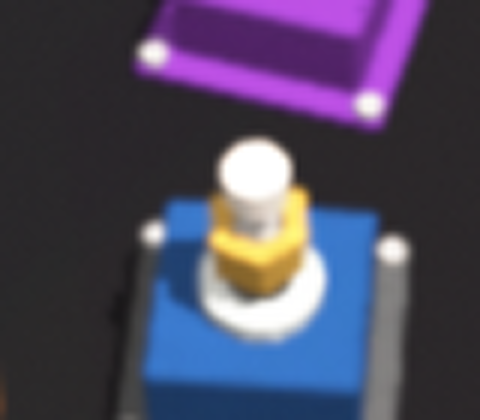

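View pics/t32c.png

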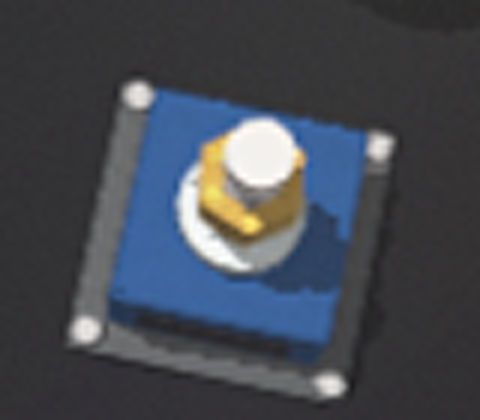

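View pics/top32.png

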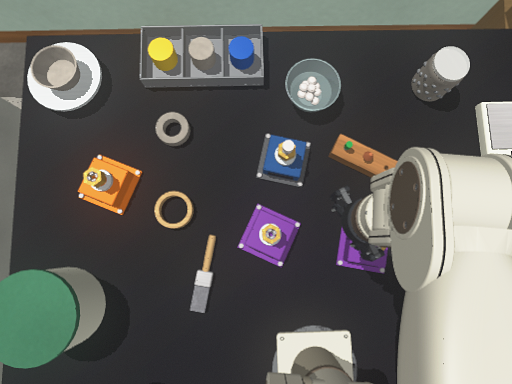

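```bash
python3 -c "
from h import *
s=load('scene32');t=load('top32')
f=lambda u,v,o:(o[0]+(u+.5)/6-.5,o[1]+(v+.5)/6-.5)
S=f(255,171,(180,185));T=f(261,154,(245,120))
print(S,T,tri([ray(s,S),ray(t,T)]))
# mask centroid of white head compare with pass 1 views
for n,box in (('scene9',(212,205,18,22)),('scene32',(212,205,18,22)),('top9',(280,135,18,18)),('top32',(280,135,18,18))):
  c=load(n);x,y,w,h=box;k=(c['pixels'][y:y+h,x:x+w].min(2)>215).astype(np.uint8);m=cv2.moments(k,True);print(n,m['m00'],x+m['m10']/m['m00'],y+m['m01']/m['m00'])
c=load('w31');im=c['pixels'];crop(im,190,80,125,110,6,'w31c')
"
```

```text
(222.08333333333334, 213.08333333333334) (288.0833333333333, 145.25) (array([0.55520098, 0.06086795, 0.15350896]), [np.float64(0.0006020825426177876), np.float64(0.0006020825426178175)])
scene9 91.0 220.86813186813185 213.8901098901099
scene32 83.0 222.26506024096386 213.19277108433735
top9 90.0 289.8222222222222 145.42222222222222
top32 96.0 288.0208333333333 145.05208333333334
```

View pics/w31c.png

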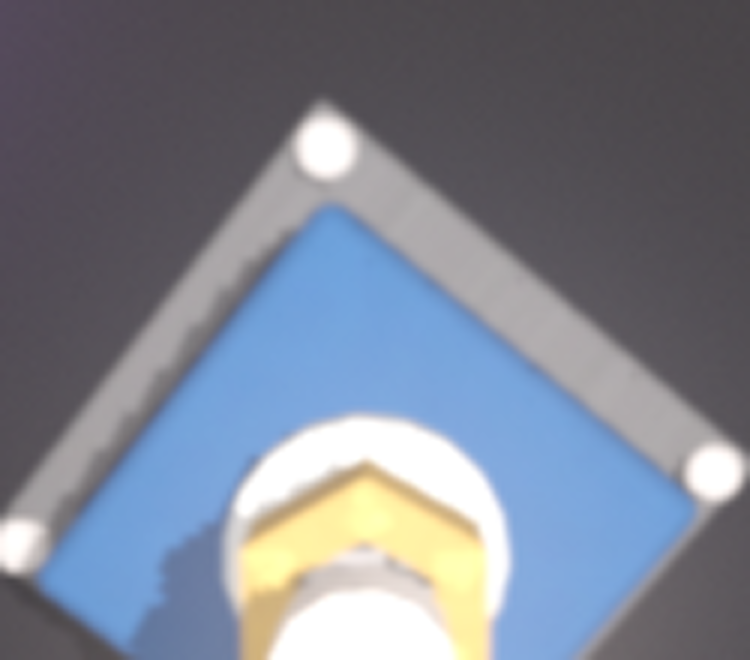

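The head's top now triangulates to (0.5552, 0.0609), against the nut axis at (0.5552, 0.0613). It is upright to about 0.5°, and its height above the nut is unchanged. The arm is clear, so I'll hand in.

```bash
python3 -c "
from h import *
print(bot.job_done())"
```

```text
the job is handed in; nothing more can be done
None
```

I put the white stone in the blue spindle's collet, pushed it home, tightened the nut and handed the job in at about 38 s. `job_done` gives no verdict, so I have only my own checks to go on.

- **Seating:** about 33 mm down, the force rose from 2 to 14 N with no further travel, which I took as the depth stop. A second light press of about 9 N later did not move it.
- **Lean, found and fixed:** after the first tightening my check failed, with the head about 4.5 mm off the nut axis (roughly 4°). I eased the nut back 0.42 rad, straightened the stone by its head with at most 7 N sideways, and retightened. So the nut was tightened twice.
- **Tightness:** the final wrist-torque fits put the grip 0.17 to 0.185 N m above loose. Single readings scatter by about 0.03 N m. The torque at joint 6 drifted with angle and did not agree with the wrist, so I did not use it for the final figure.
- **Last views:** the stone is upright with its head within about 0.5 mm of the nut axis, and its height above the nut matches being fully home. The gripper is open and well clear. The rack and the other things I could see are where they were; the arm hid one purple spindle from above.

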